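# Refit the common hinge pin of the sort-chamber covers

### The arm

A 6-joint arm with a two-finger parallel gripper is mounted at the origin on the work surface. World frame = base frame: x ahead of the robot, y to its left, z up, the work surface at z = 0. Lengths are in m, angles in rad, forces in N, time in s.
With the tool pointing down it reaches from about 0.35 to 0.975 m from the base axis. Payload 4.9 kg.
Tool frame: the origin (TCP) lies midway between the tips of the shut fingers; the grasp point (between the pads) lies 19 mm behind it; z points along the fingers, x is the direction in which the jaws open and shut, and the axes are right-handed (so a half turn about z gives the same grasp; the last joint's range is limited). The gripper opens to 85 mm and grips with 20 to 120 N. Pads are 22 mm wide; open, the fingers measure 114 mm over their backs; the gripper's body (76 mm by 85 mm) begins 54 mm behind the grasp point. The pads swing forward as they close: fully open they stand 13 mm farther back than shut.
Start: joints at [-1.427, 0.053, 1.613, -0, 1.476, -0.119], TCP at [0.162, -0.604, 0.231] pointing down, gripper open.
Joint ranges: [-3.01, 3.01], [-1.01, 2.22], [0.06, 2.58], [-1.02, 4.17], [0.09, 2.62], [-3.14, 3.14]. Speed limits (rad/s): [2.57, 2.57, 3.14, 3.14, 3.14, 3.14].

### API

Orientations are given as a rotation vector (axis times angle).
In Python, from station import ctrl gives the robot as it stands.
- The arm moves only by the tool step_arm, never from a script. Its argument "increments" is text: rows parted by semicolons, each of 6 numbers parted by spaces: the shift along the tool's x, y, z as a fraction of full scale, then the turn, a rotation vector about the tool's x, y, z as a fraction of full scale. In form: x y z rx ry rz; .... A call has 1 to 12 rows; each row shifts and turns the commanded pose from where the row before left it, along the tool's axes as they then stand; what a row does not reach is not made up. Full scale, the value 1, is 0.025 m for a shift and 0.1 rad for a turn. A row lasts 1/12 s, in which the tool goes at most 41.7 mm and 7.16 degrees, less where a joint would pass 70% of its speed; a pose out of reach is approached as far as the arm can. A call with a number of a shift or a turn outside -1 to 1 is refused whole. A call with a gripper value outside its range is refused whole. "fingers" is the opening, from -1 (shut) to 1 (fully open), so that 0 is half open, set as the call begins (left out, the last holds). The fingers move at their own pace and stop on an object; "newtons" is the grip in N (left out, the last holds). Time passes only in rows, so rows that do not move let the fingers close. It gives the time, the measured TCP pose, the force and the opening at its end, in the units of the state.
- ctrl.get_obs(): the state, without advancing time (a new reading comes with each control period).
- ctrl.get_image(name): name is "scene" or "top"; returns a dict with "pixels" (384x512x3 uint8, red, green, blue), "intrinsics" (3x3 intrinsics, pixels), "eye" and "orientation" of the camera in the world. Camera axes: x right, y down, z forward; pixel columns grow to the right and rows downward; lengths in m; the calibration is good to about 2 mm. A picture is of the moment at which its call begins. There is no depth.
- ctrl.finish_job(): hands the job in, once; it reports no verdict.
The state is a dict: "t": time; "q": joint angles; "dq": joint speeds; "effort": joint torques, N m; "tool_pos": TCP position; "tool_rot": TCP orientation; "contact_force": force on the tool from outside, world axes, zero at the start; "wrist_torque": the same for the moment, N m; "opening": finger opening in m.
Only numpy, scipy, OpenCV 4.12 (cv2) and the standard library are available. Lean on these libraries where they do the work, as an engineer would, in place of code of your own. Each camera call takes 0.05 s, during which the arm holds its last target.

### The job

The two front covers of the cell sorter's sort chamber are back in place after cleaning, but their hinge lugs stand a little out of line with the chamber's own lugs. Take the long hinge pin with the black square head out of the white block and thread it down through all four lugs, feeling for each cover's hole and easing the cover into line rather than forcing the pin, until the head sits fully home on the top lug. Let go and leave the rest of the bench as it is.

Things in the scene. Friction and masses are not known exactly. Their poses are not given: they have to be found in the camera images.
- hinge_pin: Pin, 65 to 110 g: steel shank 8 mm thick, 116 mm long, lower end tapered over 1.5 mm to a blunt face about 7 mm wide; on top a black square head 22 x 22 mm, 34 mm tall. Origin: centre of the lower end; z up the pin, x and y square to the head's faces. Starts upright in either hole of the white block, any yaw, its end 10 mm and its head 126 to 160 mm above the table.
- pin_tip (a point): The centre of the pin's lower end (the same point as the pin's origin).
- head_foot (a point): The centre of the head's underside, 116 mm up the pin from its lower end. It rests on the upper face of the top lug when the pin is home.
- pin_block: White block, 55 x 150 x 50 mm (x, y, z), fixed to the table, with two holes of 9.6 mm diameter and 40 mm depth at y = +45 and -45 mm, in which the pins stand with some play. Origin: centre of its underside.
- chamber: Sort chamber, fixed: white base plate 170 x 210 x 12 mm, grey casting 80 x 120 mm, 152 mm high, two covers on its front (+x), hinge at the +y end. Origin: under the casting, on the table; z up. The vertical hinge line, at x +34, y +74 mm, runs through four 28 x 28 mm lugs with 9.6 mm holes: top (fixed), upper cover's, lower cover's, bottom (fixed). Nothing rises above the top lug.
- top_hole (a point): Centre of the top lug's hole, in its upper face, 160 mm above the table; axes as the chamber's. This lug is aluminium, fixed, 6 mm thick (z 154 to 160 mm). Its play lets the 8 mm pin lean up to about 0.22 rad either way, so that the pin's end can be steered sideways below it.
- upper_level (a point): Point of the chamber's hinge line (fixed; it does not follow the cover) at the upper face of the upper cover's lug, 132 mm above the table. That grey lug is 6 mm thick (z 126 to 132 mm). Its hole itself is not measured: it stands 3 to 6 mm off this point to one side along the chamber's y axis, a different amount each time; along x it is in line.
- lower_level (a point): The same for the lower cover's lug: point of the hinge line 78 mm above the table; grey lug 6 mm thick (z 72 to 78 mm), its hole 0 to 5 mm off to either side along the chamber's y, whatever the upper one's. Each cover slides only along the chamber's y, takes about 3 N to shift and stays where left: a pin leaned into its hole and set upright again draws the cover into line.
- bottom_hole (a point): Centre of the bottom lug's hole, in its upper face, 56 mm above the table, straight below the top hole. Aluminium, fixed, 6 mm thick (z 50 to 56 mm); 38 mm of free space below it.
- latch_pin: Not to be used: a shorter pin of the same diameter (shank 80 mm) with a round brass head, 20 mm in diameter and 20 mm tall, upright in the other hole of the white block. Origin: centre of its lower end.
- tall_holder: Bystander: amber tube holder, block 55 x 85 x 125 mm. Origin: centre of its underside.
- long_holder: Bystander: amber tube holder, block 50 x 90 x 100 mm with three arms on top to its -x side. Origin: centre of its underside.
- small_holder: Bystander: amber tube holder, block 45 x 50 x 75 mm with one arm on top. Origin: centre of its underside.
- driver: Bystander: screwdriver with a red handle, lying on the table.
- rinse_bottle: Bystander: white bottle with a blue cap, 66 mm in diameter, 150 mm tall. Origin: centre of its underside.
- beaker: Bystander: clear plastic beaker, 70 mm wide, 85 mm tall. Origin: centre of its underside.

How it is judged:
By the outcome, as a careful person would: the job done as asked, in the order asked, and still so for the second after the job is handed in, with the robot touching nothing.
It also fails if it takes over 67 s, if anything falls off the work surface, if the arm or the gripper's body presses on something with over 40 N, if the wrist force passes 120 N, or if a joint passes its speed limit or range.

## Working session

There is one attempt and no reset: what is moved stays moved. The work goes in short steps, Python scripts to look and compute and a tool call to move; the robot and the scene stay as the last step left them, time stands still between calls to the robot, and variables do not carry over. Pictures are saved under pics/ and viewed, and the job is handed in when it is done.

Besides the shell and the picture viewer there is one more tool, called by a JSON object that holds its "name" and its "arguments". step_arm: Moves the arm, as the interface text tells. Shift numbers are shares of 0.025 m and turn numbers shares of 0.1 rad, none past 1 either way. Its arguments: {"type":"object","properties":{"increments":{"type":"string"},"fingers":{"type":"number"},"newtons":{"type":"number"}},"required":["increments"]}

```bash
ls; mkdir -p pics; python3 - <<'E'
from station import ctrl
import cv2,json
o=ctrl.get_obs(); print(o)
for n in("scene","top"):
    d=ctrl.get_image(n); cv2.imwrite(f"pics/{n}0.png",d["pixels"][:,:,::-1]); print(n,d["intrinsics"],d["eye"],d["orientation"])
E
```

```text
pics
{'t': 0.0, 'q': array([-1.42700405e+00,  5.34235793e-02,  1.61429962e+00, -4.15207396e-06,
        1.47597395e+00, -1.19009991e-01]), 'dq': array([-0.00074407,  0.00022128, -0.00045895,  0.00168667,  0.00067997,
       -0.0003933 ]), 'effort': array([ 9.73575737e-06, -3.93680978e+01, -3.70175207e+01, -5.16962098e-05,
        6.98417585e-03,  1.54256179e-05]), 'tool_pos': array([ 0.16227119, -0.60292605,  0.23001828]), 'tool_rot': array([-2.49218740e+00,  1.91033715e+00,  2.36971405e-03]), 'contact_force': array([-0.54790003,  0.50949627, -0.14615307]), 'wrist_torque': array([ 0.01666645, -0.01034088, -0.01462907]), 'opening': 0.08532554736872121}
scene [[359.12889787   0.         256.09862993]
 [  0.         359.12889787 194.96653717]
 [  0.           0.           1.        ]] [ 1.24563224 -0.65632151  0.93728906] [-2.12602001 -0.90464515  0.39065044]
top [[379.31613408   0.         245.45637895]
 [  0.         379.31613408 190.13092697]
 [  0.           0.           1.        ]] [0.47914023 0.04161591 1.55151701] [-2.19802479  2.18451473 -0.06695662]
```

View pics/scene0.png

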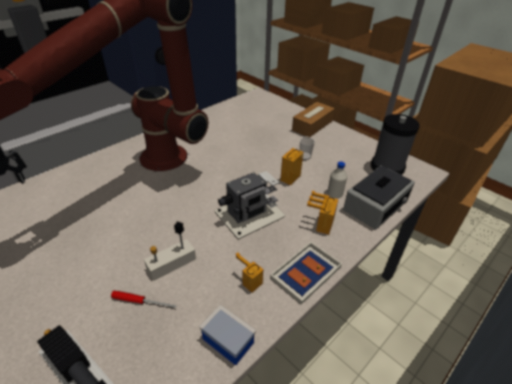

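View pics/top0.png

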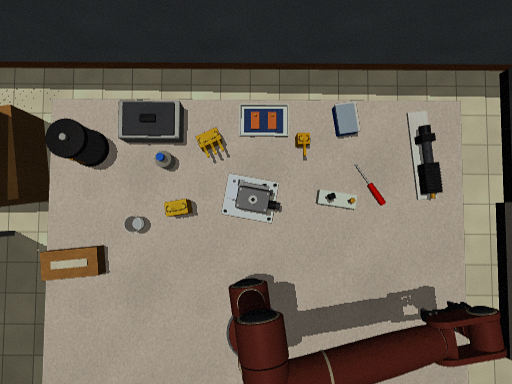

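```bash
python3 - <<'E'
import cv2,numpy as np
a=cv2.imread("pics/top0.png"); b=cv2.imread("pics/scene0.png")
cv2.imwrite("pics/ztop.png",cv2.resize(a[165:235,215:365],None,fx=5,fy=5,interpolation=cv2.INTER_CUBIC))
cv2.imwrite("pics/zsc.png",cv2.resize(b[165:285,140:290],None,fx=5,fy=5,interpolation=cv2.INTER_CUBIC))
E
```

```text
(no output)
```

View pics/ztop.png

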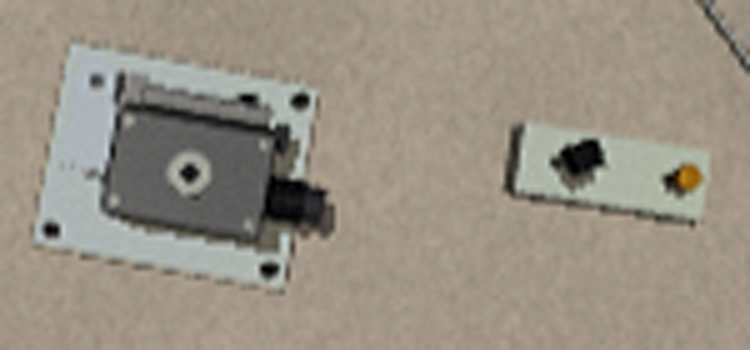

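View pics/zsc.png

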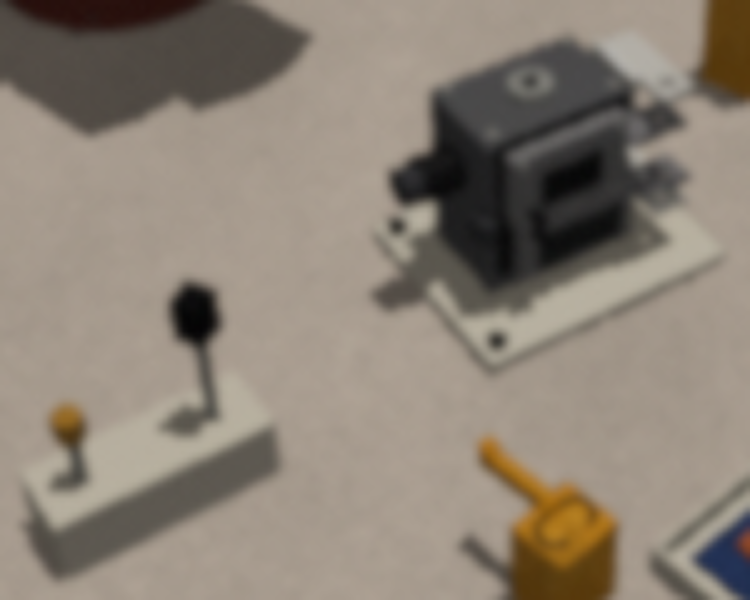

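```bash
cat > h.py <<'E'
import numpy as np,cv2
from scipy.spatial.transform import Rotation as R
CAM={"scene":(359.12889787,256.09862993,194.96653717,[1.24563224,-0.65632151,0.93728906],[-2.12602001,-0.90464515,0.39065044]),
"top":(379.31613408,245.45637895,190.13092697,[0.47914023,0.04161591,1.55151701],[-2.19802479,2.18451473,-0.06695662])}
def proj(n,p):
    f,cx,cy,e,o=CAM[n]; c=R.from_rotvec(o).inv().apply(np.atleast_2d(p)-np.array(e)); return np.c_[f*c[:,0]/c[:,2]+cx,f*c[:,1]/c[:,2]+cy]
def ray(n,uv):
    f,cx,cy,e,o=CAM[n]; uv=np.atleast_2d(uv); d=np.c_[(uv[:,0]-cx)/f,(uv[:,1]-cy)/f,np.ones(len(uv))]; return np.array(e),R.from_rotvec(o).apply(d)
def onz(n,uv,z):
    e,d=ray(n,uv); return e+d*((z-e[2])/d[:,2])[:,None]
def tri(us,ut):
    A=np.zeros((3,3));b=np.zeros(3)
    for n,u in(("scene",us),("top",ut)):
        e,d=ray(n,u); d=d[0]/np.linalg.norm(d[0]); P=np.eye(3)-np.outer(d,d); A+=P;b+=P@e
    return np.linalg.solve(A,b)
E
python3 - <<'E'
import cv2,numpy as np
a=cv2.imread("pics/top0.png"); b=cv2.imread("pics/scene0.png")
def z(im,x0,y0,w,h,s,out):
    c=cv2.resize(im[y0:y0+h,x0:x0+w],None,fx=s,fy=s,interpolation=cv2.INTER_NEAREST)
    for i in range(0,w,5): cv2.putText(c,str(x0+i),(i*s,8),0,.3,(0,0,255)); c[:,i*s]=(0,0,200)
    for i in range(0,h,5): cv2.putText(c,str(y0+i),(0,i*s+8),0,.3,(0,0,255)); c[i*s]=(0,0,200)
    cv2.imwrite(out,c)
z(a,220,170,65,55,12,"pics/z1.png"); z(b,210,168,75,75,8,"pics/z2.png"); z(a,312,185,48,30,16,"pics/z3.png")
E
```

```text
(no output)
```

View pics/z1.png

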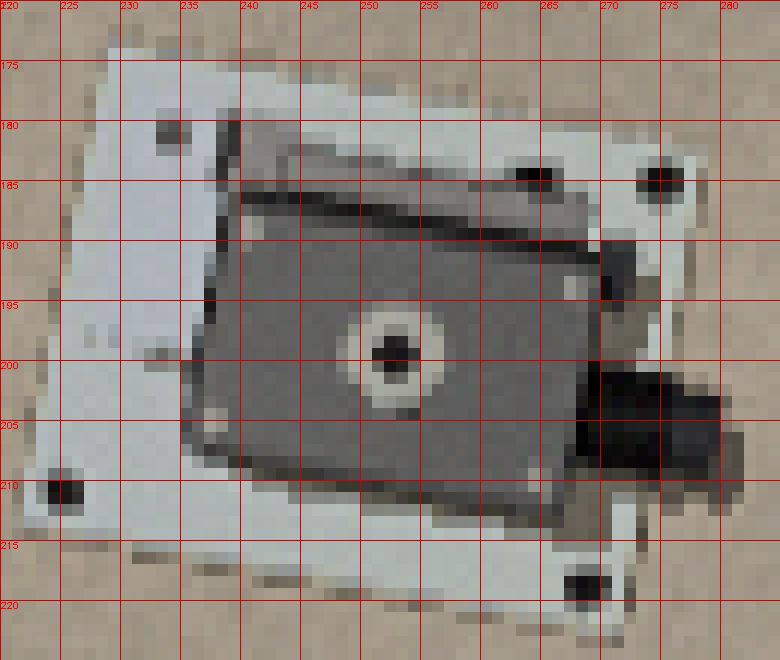

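View pics/z2.png

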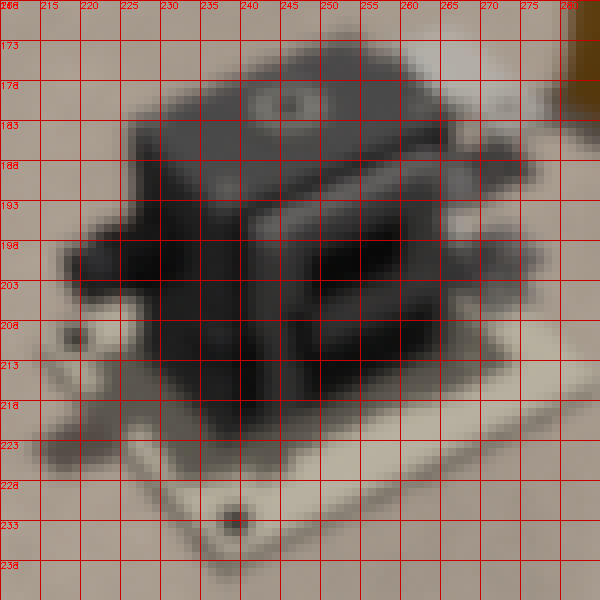

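View pics/z3.png

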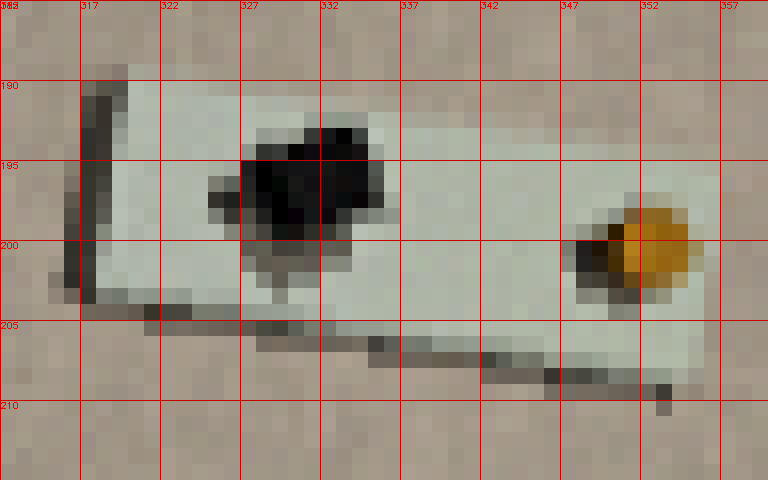

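```bash
python3 - <<'E'
from h import *
from scipy.optimize import least_squares
np.set_printoptions(precision=4,suppress=True)
# plate corners in pixel-centre coords (grid lines = pixel left edge -> subtract .5)
h=.5
pl=onz("top",np.array([[229,173.7],[278,182.6],[272,223.3],[222.2,213.8]])-h,.012); print("plate",pl[:,:2])
ed=np.roll(pl,-1,0)-pl; print(np.linalg.norm(ed,axis=1)); print(np.degrees(np.arctan2(ed[:,1],ed[:,0])))
bl=onz("top",np.array([[225.1,211],[274.8,185.2],[269,219.2]])-h,.012); print("bolts",bl[:,:2])
print("ring",onz("top",np.array([252.8,199.8])-h,.153)[:,:2],onz("scene",np.array([246,181.3])-h,.153)[:,:2])
print("hole",onz("top",np.array([234.4,181.5])-h,.16)[:,:2])
for z in (.126,.140,.16): print("head",onz("top",np.array([332,196])-h,z)[:,:2])
E
```

```text
plate [[ 0.6407  0.1101]
 [ 0.6055 -0.0897]
 [ 0.4402 -0.0656]
 [ 0.4773  0.1362]]
[0.2029 0.1671 0.2052 0.1654]
[-99.9779 171.7053  79.5776  -9.0801]
bolts [[ 0.4887  0.1245]
 [ 0.5948 -0.0767]
 [ 0.4567 -0.0535]]
ring [[0.5297 0.0152]] [[0.5228 0.0215]]
hole [[0.5964 0.0834]]
head [[ 0.5468 -0.2833]]
head [[ 0.5462 -0.2801]]
head [[ 0.5452 -0.2755]]
```

```bash
python3 - <<'E'
from h import *
np.set_printoptions(precision=4,suppress=True)
for n in CAM: print(n, R.from_rotvec(CAM[n][4]).as_matrix()[:,2])
h=.5
def s(x,y): return np.array([210+x/8-h,168+y/8-h])
def t(x,y): return np.array([x,y])-h
for nm,a,b in (("ring",s(288,104),t(252.8,199.8)),("bolt FR",s(236,520),t(274.8,185.2)),("bolt BR",s(76,338),t(269,219.2)),("plate FR corner",s(225,572),t(278,182.6)),("cast -y,+x top",s(245,212),t(269.5,191.3)),("cast -y,-x top",s(132,122),t(265.5,213.3)),("cast +y +x",s(448,133),t(240,186.8)),("cast +y -x",s(340,35),t(235.5,207.5))):
    p=tri(a,b); print(nm,p,proj("scene",p)[0]-a,proj("top",p)[0]-b)
E
python3 - <<'E'
import cv2
b=cv2.imread("pics/scene0.png")
def z(im,x0,y0,w,h,s,out):
    c=cv2.resize(im[y0:y0+h,x0:x0+w],None,fx=s,fy=s,interpolation=cv2.INTER_NEAREST)
    for i in range(0,w,5): cv2.putText(c,str(x0+i),(i*s,8),0,.3,(0,0,255)); c[:8,i*s]=(0,0,255)
    for i in range(0,h,5): cv2.putText(c,str(y0+i),(0,i*s+8),0,.3,(0,0,255)); c[i*s,:8]=(0,0,255)
    cv2.imwrite(out,c)
z(b,250,165,45,45,13,"pics/z4.png"); z(b,165,215,40,40,14,"pics/z5.png")
E
```

```text
scene [-0.5333  0.5405 -0.6507]
top [ 0.0602 -0.0007 -0.9982]
ring [0.5294 0.0153 0.1615] [ 0.0123 -0.0001] [0.0085 0.0079]
bolt FR [ 0.5944 -0.0765  0.0162] [ 0.052  -0.0006] [0.0333 0.0302]
bolt BR [ 0.4569 -0.053   0.0168] [-0.0541 -0.0004] [-0.0381 -0.0327]
plate FR corner [ 0.6053 -0.0916  0.0027] [ 0.4019 -0.0055] [0.255  0.2291]
cast -y,+x top [ 0.563  -0.0444  0.1554] [-0.7419  0.0023] [-0.4969 -0.4559]
cast -y,-x top [ 0.4802 -0.0321  0.1486] [0.035  0.0003] [0.025  0.0219]
cast +y +x [0.5786 0.0636 0.1477] [-0.3163  0.0097] [-0.2116 -0.2111]
cast +y -x [0.4998 0.0776 0.1508] [ 0.459  -0.0099] [0.328  0.3119]
```

View pics/z4.png

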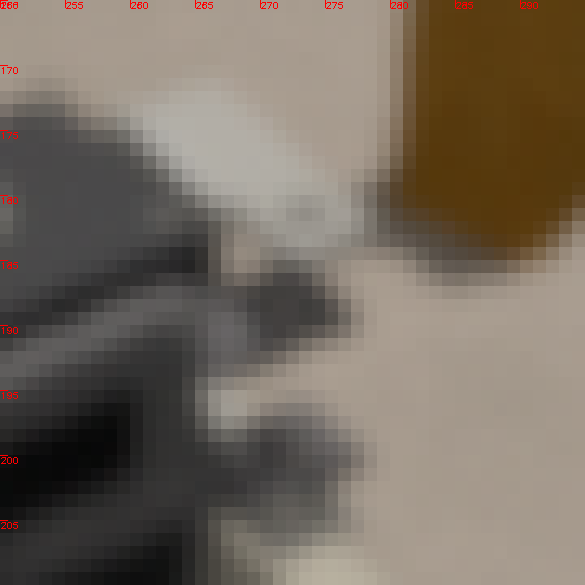

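View pics/z5.png

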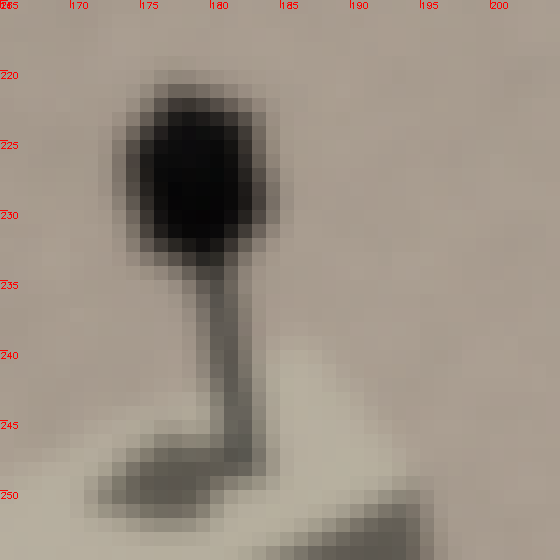

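```bash
python3 - <<'E'
from h import *
np.set_printoptions(precision=4,suppress=True)
h=.5
p=tri(np.array([272.9,181.4]),np.array([234.3,181.5])-h);print(p,proj("scene",p),proj("top",p))
print(onz("scene",[272.9,181.4],.16),onz("top",np.array([234.3,181.5])-h,.16))
a=cv2.imread("pics/top0.png");print(a[177:186,229:240].sum(2)//3); print(a[177:186,229:240,0].astype(int)-a[177:186,229:240,2])
b=cv2.imread("pics/scene0.png");print(b[176:188,264:282].sum(2)//3)
# predicted
for yaw in (-10,):
  y=np.radians(yaw);Rm=np.array([[np.cos(y),-np.sin(y)],[np.sin(y),np.cos(y)]])
  for c in ([.5297,.0155],):
    q=np.r_[Rm@[.034,.074]+c,.16]; print(q,proj("top",q),proj("scene",q))
E
```

```text
[0.5963 0.0836 0.1594] [[272.95   181.3979]] [[233.8332 181.0338]]
[[0.5967 0.0829 0.16  ]] [[0.5964 0.0837 0.16  ]]
[[179 176 178 178 178 180 179 178 178 177 176]
 [178 176 181 180 183 184 181 179 180 178 168]
 [176 178 180 181 162 158 169 181 183 146 111]
 [178 180 180 184  95  80 122 184 186  97  46]
 [177 178 182 181  73  72 104 188 186  78  51]
 [174 179 181 183 134 132 151 186 185  70  50]
 [176 177 182 181 182 177 183 184 172  42  90]
 [176 177 179 180 181 178 178 182 148  49 133]
 [178 178 178 178 179 180 176 182 163  77 120]]
[[ 5  5 11 12  9 11  9  8  6  7  6]
 [ 8  4 13 14 14 13 14 11 14  6  2]
 [ 7  6 14 13 11 10 11 13 13 10 -4]
 [ 6  9 11 12  1 -1 -2 16 10  5 -3]
 [ 6  9 14 14 -5 -5 -1 16 13  1 -1]
 [ 6 13 14 13  7  0 10 12 11  2 -1]
 [ 7 12 12 12 12 11 11 14 10 -5 -4]
 [ 8 12 12 12 12 14 13 13  8 -4 -5]
 [ 6 14 13 12 13 14 12 13 10  3 -5]]
[[174 173 173 172 172 172 171 169 165 160 156 155 155 155 149 133 103  71]
 [170 173 173 172 173 172 172 171 168 164 159 156 155 153 145 124  93  65]
 [155 168 172 172 172 172 171 171 169 167 163 158 153 145 131 107  77  58]
 [129 149 163 167 168 170 170 168 165 163 161 159 150 133 113  87  66  56]
 [100 121 141 150 157 164 167 161 155 150 152 157 152 134 108  82  65  58]
 [ 83  91 109 124 137 151 159 155 146 141 146 155 156 142 116  89  72  65]
 [ 71  73  89 111 127 137 146 151 150 149 150 153 150 138 116  93  80  73]
 [ 57  61  83 114 132 134 135 142 149 152 150 144 136 127 114 101  93  85]
 [ 40  50  82 118 137 135 125 121 128 135 135 132 132 133 131 126 120 108]
 [ 36  48  80 114 130 124 108  95  97 107 118 130 140 146 149 147 143 132]
 [ 56  58  76  96 105  97  83  72  72  82 101 124 142 151 155 155 153 148]
 [ 79  75  79  81  78  70  63  63  64  66  81 106 131 146 154 155 155 154]]
[0.576  0.0825 0.16  ] [[234.0989 186.526 ]] [[268.5444 178.7701]]
```

```bash
python3 - <<'E'
from h import *
a=cv2.imread("pics/top0.png").sum(2)//3; print(a[189:206,322:340])
s=cv2.imread("pics/scene0.png").sum(2)//3; print(s[218:250,170:190:1][::2])
A=cv2.resize(cv2.imread("pics/top0.png")[185:208,318:342],None,fx=24,fy=24,interpolation=cv2.INTER_CUBIC); cv2.imwrite("pics/z6.png",A)
E
```

```text
[[151 157 153 149 148 145 144 144 145 150 149 145 152 153 145 148 147 147]
 [172 171 168 161 157 153 153 154 149 148 149 149 156 152 147 144 148 149]
 [175 174 172 174 176 176 169 170 170 166 163 163 161 156 155 150 153 147]
 [173 173 175 173 174 178 176 177 180 154 145 143 148 175 172 160 159 158]
 [173 173 172 174 176 181 149 156 147  54  22   2  64 187 176 174 175 173]
 [173 172 176 173 178 143  48  57   4  13  10  11  20 155 177 172 171 172]
 [175 175 173 168 162  28   0  15  19  20  21  14  12  83 179 176 174 173]
 [176 174 176 120  93  35   0   5  23  16  18  14  14  73 182 173 174 173]
 [174 175 178  48  30  39  11   0  17  22  16  11   6  47 162 176 171 171]
 [174 175 173 120  52  74  30   0   5  22  10  50 106 127 143 177 173 171]
 [172 173 178 179 126  95  64  18  17  43  53  90 183 178 174 174 171 174]
 [172 174 174 176 177  87  90  62  64  78  91  88 182 177 174 175 173 172]
 [176 176 175 175 178 124  87  90  91  89 130 130 177 172 172 175 173 173]
 [177 177 174 174 175 179 127  88 131 128 179 175 174 172 172 170 173 174]
 [153 147 169 166 166 180 181 130 180 178 178 177 
[... 836 characters left out ...]
 156 156
  156 156]
 [155 154 153 152 149 143 135 119  95  68  64  95 130 148 153 154 155 155
  156 157]
 [154 155 154 154 154 154 153 148 133 106  83  96 127 148 154 155 156 155
  155 156]
 [155 156 155 155 155 154 155 154 145 120  90  91 121 146 155 158 159 157
  157 156]
 [155 154 154 154 154 154 155 156 150 129  97  86 115 147 162 168 168 166
  161 158]
 [154 155 154 154 153 155 157 158 155 142 113  89 105 141 164 171 172 171
  168 164]
 [156 157 159 160 162 163 162 163 165 158 132  97  97 132 160 170 172 172
  171 170]
 [162 166 168 164 158 147 130 124 130 129 115  91  89 121 154 168 171 172
  172 172]
 [169 166 157 138 114  97  90  87  86  88  89  91  98 121 148 166 172 172
  172 172]]
```

View pics/z6.png

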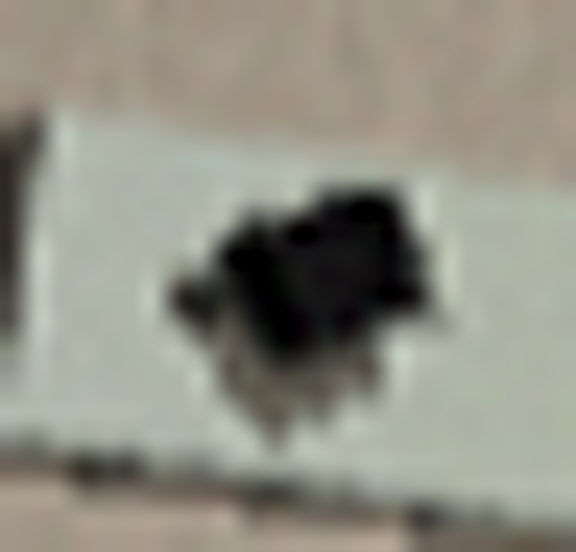

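```bash
cat >> h.py <<'E'
from station import ctrl
def yawdown(th): # tool x at yaw th, z down
    c,s=np.cos(th),np.sin(th); return R.from_matrix(np.array([[c,s,0],[s,-c,0],[0,0,-1]]))
def state():
    o=ctrl.get_obs(); r=R.from_rotvec(o["tool_rot"]); m=r.as_matrix()
    print("t %.2f"%o["t"],"pos",np.round(o["tool_pos"],4),"xyaw %.2f deg"%np.degrees(np.arctan2(m[1,0],m[0,0])),"tilt z",np.round(m[:,2],4),"F",np.round(o["contact_force"],2),"M",np.round(o["wrist_torque"],3),"op %.4f"%o["opening"],"q",np.round(o["q"],2))
    return o,r
def goto(target):
    o,r=state(); d=r.inv().apply(np.array(target)-o["tool_pos"]); print("tool-frame shift mm",np.round(d*1000,1),"rows units",np.round(d/.025,2)); return d
E
python3 - <<'E'
from h import *
np.set_printoptions(precision=4,suppress=True)
t=onz("top",[332.2,196.],.16)[0]; s=onz("scene",[178.4,226.6],.143)[0]; print(t,s)
print("dir",onz("top",[332.2+5.3,196.-1.6],.16)[0]-t)
print("shank base", onz("scene",[181.7,246.5],.05),onz("scene",[181.0,242.],.06))
b=onz("top",[[320,189.2],[357,195.3],[355.6,208.2],[317.8,202.5]],.05); print(b[:,:2])
c=b.mean(0);print(c); e=b[1]-b[0]; e/=np.linalg.norm(e); print(c-e*.045,c+e*.045,np.degrees(np.arctan2(e[1],e[0])))
goto([.546,-.278,.2])
E
```

```text
[ 0.5434 -0.2781  0.16  ] [ 0.5383 -0.2747  0.143 ]
dir [ 0.006  -0.0195  0.    ]
shank base [[ 0.5369 -0.2744  0.05  ]] [[ 0.5275 -0.2691  0.06  ]]
[[ 0.5752 -0.2551]
 [ 0.5519 -0.4017]
 [ 0.5007 -0.3956]
 [ 0.5224 -0.2461]]
[ 0.5375 -0.3246  0.05  ]
[ 0.5446 -0.2802  0.05  ] [ 0.5305 -0.3691  0.05  ] -99.04079101317767
t 0.10 pos [ 0.1623 -0.603   0.2302] xyaw -74.94 deg tilt z [-0.0003  0.0019 -1.    ] F [ 0.31 -0.64 -0.01] M [ 0.017 -0.006 -0.043] op 0.0856 q [-1.43  0.05  1.61  0.    1.48 -0.12]
tool-frame shift mm [-214.1 -455.    30.7] rows units [ -8.56 -18.2    1.23]
```

{"name": "step_arm", "arguments": {"increments": "-0.43 -0.91 0 0 0 0;-0.43 -0.91 0 0 0 0;-0.43 -0.91 0 0 0 0;-0.43 -0.91 0 0 0 0;-0.43 -0.91 0 0 0 0;-0.43 -0.91 0 0 0 0;-0.43 -0.91 0 0 0 0;-0.43 -0.91 0 0 0 0;-0.43 -0.91 0 0 0 0;-0.43 -0.91 0 0 0 0;-0.43 -0.91 0 0 0 0;-0.43 -0.91 0 0 0 0", "fingers": 1}}

```text
t: 1.1
tool_pos: [0.3931, -0.4068, 0.2307]
tool_rot: [-2.493, 1.911, 0.001]
contact_force: [-0.2, -0.1, -0.3]
opening: 0.085
```

{"name": "step_arm", "arguments": {"increments": "-0.43 -0.91 0 0 0 0;-0.43 -0.91 0 0 0 0;-0.43 -0.91 0 0 0 0;-0.43 -0.91 0 0 0 0;-0.43 -0.91 0 0 0 0;-0.43 -0.91 0 0 0 0;0 0 0 0 0 -0.35;0 0 0 0 0 0;0 0 0 0 0 0"}}

```text
t: 1.85
tool_pos: [0.5074, -0.31, 0.2307]
tool_rot: [2.526, -1.868, -0.002]
contact_force: [-0.4, -0.8, -0.5]
opening: 0.0855
```

```bash
python3 - <<'E'
from h import *
goto([.542,-.278,.2])
E
```

```text
t 1.85 pos [ 0.5074 -0.31    0.2307] xyaw -72.96 deg tilt z [-1.e-03  5.e-04 -1.e+00] F [-0.42 -0.81 -0.54] M [ 0.021 -0.027  0.07 ] op 0.0855 q [-0.67 -0.02  1.69 -0.    1.48  0.6 ]
tool-frame shift mm [-20.4 -42.5  30.7] rows units [-0.82 -1.7   1.23]
```

{"name": "step_arm", "arguments": {"increments": "-0.41 -0.85 0 0 0 0;-0.41 -0.85 0 0 0 0;0 0 0 0 0 0;0 0 0 0 0 0;0 0 0.7 0 0 0;0 0 0.7 0 0 0;0 0 0 0 0 0;0 0 0 0 0 0"}}

```text
t: 2.52
tool_pos: [0.5407, -0.2787, 0.195]
tool_rot: [2.524, -1.869, -0.005]
contact_force: [0.3, -0.7, 0.2]
opening: 0.0852
```

```bash
python3 - <<'E'
from h import *
goto([.542,-.278,.131])
for n in("scene","top"):
    d=ctrl.get_image(n); cv2.imwrite(f"pics/{n}1.png",d["pixels"][:,:,::-1])
a=cv2.imread("pics/top1.png")[165:235,290:380]; b=cv2.imread("pics/scene1.png")[165:265,140:230]
cv2.imwrite("pics/c1.png",np.hstack([cv2.resize(a,(450,350),interpolation=2),cv2.resize(b,(315,350),interpolation=2)]))
E
```

```text
t 2.52 pos [ 0.5407 -0.2787  0.195 ] xyaw -73.03 deg tilt z [-0.0027  0.0014 -1.    ] F [ 0.35 -0.71  0.2 ] M [-0.031  0.005 -0.029] op 0.0852 q [-0.6   0.04  1.69 -0.    1.42  0.68]
tool-frame shift mm [-0.1 -1.6 64. ] rows units [-0.   -0.06  2.56]
```

View pics/c1.png

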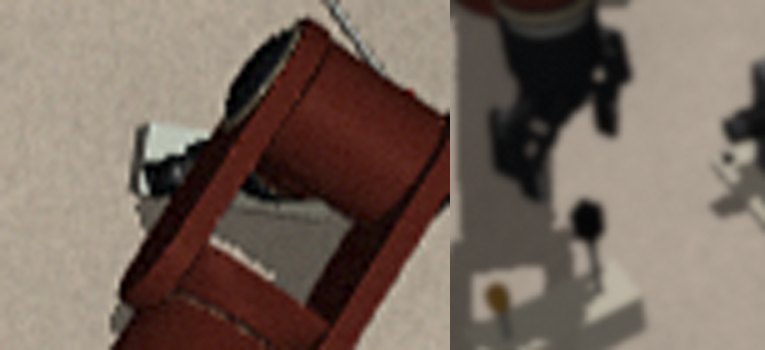

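{"name": "step_arm", "arguments": {"increments": "0 -0.05 0.6 0 0 0;0 0 0.6 0 0 0;0 0 0.6 0 0 0;0 0 0.6 0 0 0;0 0 0.16 0 0 0;0 0 0 0 0 0;0 0 0 0 0 0"}}

```text
t: 3.2
tool_pos: [0.5438, -0.2784, 0.1336]
tool_rot: [-2.526, 1.868, -0.003]
contact_force: [-0.4, 0.3, 0.1]
opening: 0.0857
```

```bash
python3 - <<'E'
from h import *
goto([.542,-.278,.131])
d=ctrl.get_image("scene"); cv2.imwrite("pics/c2.png",cv2.resize(d["pixels"][165:265,140:230,::-1],None,fx=6,fy=6,interpolation=2))
E
```

```text
t 3.20 pos [ 0.5438 -0.2784  0.1336] xyaw -72.95 deg tilt z [ 0.0014 -0.001  -1.    ] F [-0.38  0.27  0.1 ] M [-0.026  0.028  0.054] op 0.0857 q [-0.59  0.1   1.73 -0.    1.31  0.68]
tool-frame shift mm [-0.9  1.6  2.6] rows units [-0.04  0.07  0.1 ]
```

View pics/c2.png

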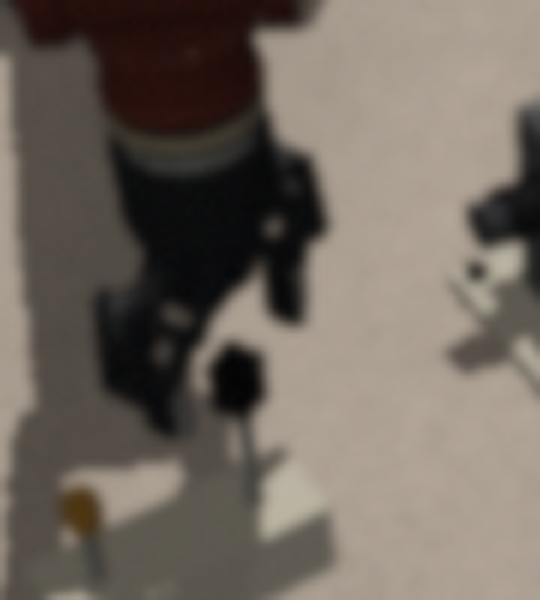

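```bash
python3 - <<'E'
from h import *
for p in ([.5438,-.2784,.1466],[.5438,-.2784,.143],[.54,-.2784,.143],[.5438,-.2734,.143]):
    print((proj("scene",p)[0]-[140,165])*6+3)
E
```

```text
[232.82888407 376.89183303]
[233.68777535 381.85199612]
[229.32723843 377.93797993]
[241.84068522 376.99759374]
```

{"name": "step_arm", "arguments": {"increments": "0 0.05 0.08 0 0 0;0 0 0 0 0 0;0 0 0 0 0 0;0 0 0 0 0 0;0 0 0 0 0 0;0 0 0 0 0 0;0 0 0 0 0 0;0 0 0 0 0 0", "fingers": -1, "newtons": 70}}

```text
t: 3.92
tool_pos: [0.5422, -0.2782, 0.1306]
tool_rot: [-2.526, 1.867, 0.0]
contact_force: [-0.0, 1.7, 3.0]
opening: 0.0207
```

```bash
python3 - <<'E'
from h import *
goto([.542,-.278,.131])
d=ctrl.get_image("scene"); cv2.imwrite("pics/c3.png",cv2.resize(d["pixels"][165:265,140:230,::-1],None,fx=6,fy=6,interpolation=2))
E
```

```text
t 3.92 pos [ 0.5422 -0.2782  0.1306] xyaw -72.93 deg tilt z [-0.e+00  1.e-04 -1.e+00] F [-0.01  1.7   2.98] M [ 0.105  0.165 -0.044] op 0.0207 q [-0.6   0.1   1.74  0.    1.31  0.68]
tool-frame shift mm [-0.2  0.1 -0.4] rows units [-0.01  0.   -0.01]
```

View pics/c3.png

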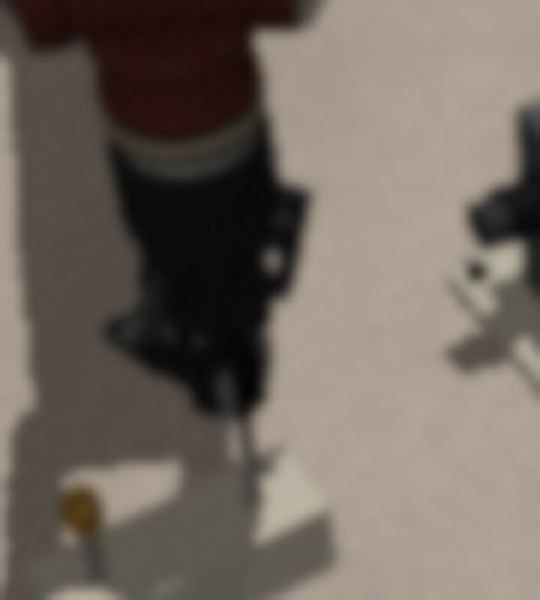

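{"name": "step_arm", "arguments": {"increments": "0 0 -0.3 0 0 0;0 0 -0.5 0 0 0;0 0 -0.8 0 0 0;0 0 -0.8 0 0 0;0 0 -0.8 0 0 0;0 0 -0.8 0 0 0;0 0 -0.8 0 0 0;0 0 -0.8 0 0 0;0 0 -0.8 0 0 0;0 0 -0.4 0 0 0;0 0 0 0 0 0;0 0 0 0 0 0"}}

```text
t: 4.97
tool_pos: [0.5423, -0.2783, 0.3009]
tool_rot: [-2.526, 1.867, -0.002]
contact_force: [0.4, -0.2, -1.2]
opening: 0.0211
```

```bash
python3 - <<'E'
from h import *
goto([.56,.02,.31])
for n in("scene","top"):
    d=ctrl.get_image(n); cv2.imwrite(f"pics/{n}4.png",d["pixels"][:,:,::-1])
cv2.imwrite("pics/c4.png",cv2.resize(cv2.imread("pics/scene4.png")[145:265,130:230],None,fx=5,fy=5,interpolation=2))
E
```

```text
t 4.97 pos [ 0.5423 -0.2783  0.3009] xyaw -72.94 deg tilt z [ 9.e-04 -6.e-04 -1.e+00] F [ 0.38 -0.16 -1.18] M [-0.03  -0.016 -0.002] op 0.0211 q [-0.6  -0.02  1.57 -0.    1.59  0.68]
tool-frame shift mm [-280.  -104.5   -9.3] rows units [-11.2   -4.18  -0.37]
```

View pics/c4.png

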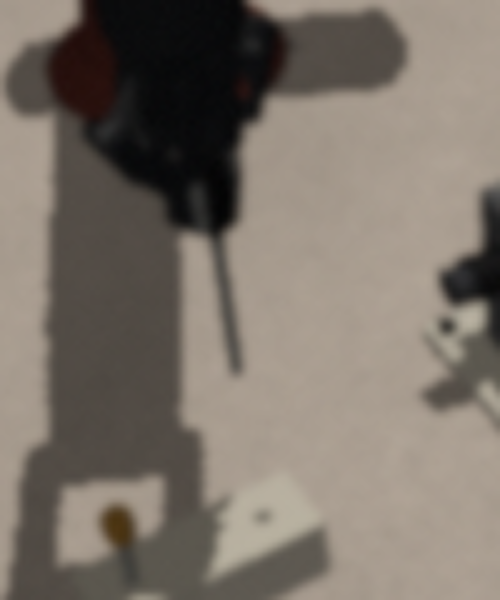

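```bash
python3 - <<'E'
from h import *
p=np.array([.5423,-.2783,.3009])
for dz in (.0046,.1206): print(proj("scene",p-[0,0,dz]), (proj("scene",p-[0,0,dz])-[130,145])*5+2.5)
goto([.597,.083,.301])
s=cv2.imread("pics/scene4.png").sum(2)//3
for v in range(195,222,2): print(v, s[v,165:185])
E
```

```text
[[171.47557707 189.22611377]] [[209.87788533 223.63056885]]
[[176.66977743 219.12794819]] [[235.84888716 373.13974097]]
t 5.07 pos [ 0.5416 -0.2779  0.2985] xyaw -72.94 deg tilt z [-0.0023  0.0015 -1.    ] F [-0.72 -0.1  -1.68] M [ 0.052  0.029 -0.064] op 0.0209 q [-0.6  -0.01  1.57 -0.    1.59  0.68]
tool-frame shift mm [-328.8 -158.9   -2.1] rows units [-13.15  -6.35  -0.08]
195 [ 95 123 145 154 154 151 136 107  81  89 120 143 151 152 152 152 153 154
 153 153]
197 [ 91 119 144 154 155 155 147 121  88  84 114 141 151 152 152 152 153 154
 154 154]
199 [ 91 119 144 153 154 154 148 128  96  82 105 135 150 153 154 153 153 154
 154 154]
201 [ 89 119 143 152 154 154 150 135 106  82  91 122 145 153 154 153 153 154
 154 155]
203 [ 88 117 141 151 153 154 154 145 120  89  86 116 144 153 155 155 154 153
 153 153]
205 [ 89 116 141 150 152 154 154 147 127  95  83 106 136 151 155 156 154 153
 152 153]
207 [ 90 118 143 153 155 155 155 149 131 101  82  96 127 148 155 155 155 156
 155 154]
209 [ 91 119 144 152 154 154 155 153 140 114  85  89 119 143 153 154 155 156
 157 155]
211 [ 90 118 144 152 152 152 153 153 145 123  91  83 111 141 153 155 156 158
 156 156]
213 [ 90 118 143 152 152 152 152 152 148 130 101  82  99 129 149 155 155 156
 156 156]
215 [ 90 118 144 152 153 152 153 154 153 141 115  88  93 124 147 155 156 157
 157 156]
217 [ 90 118 144 153 154 153 154 156 156 150 127  94  89 118 144 155 157 158
 157 158]
219 [ 90 119 144 154 155 155 156 157 158 153 140 119 112 128 148 155 156 156
 157 157]
221 [ 90 120 146 154 156 155 155 155 155 154 153 151 152 153 155 155 155 155
 155 155]
```

{"name": "step_arm", "arguments": {"increments": "-0.5 -0.24 0 0 0 0;-0.94 -0.45 0 0 0 0;-0.94 -0.45 0 0 0 0;-0.94 -0.45 0 0 0 0;-0.94 -0.45 0 0 0 0;-0.94 -0.45 0 0 0 0;-0.94 -0.45 0 0 0 0;-0.94 -0.45 0 0 0 0;-0.94 -0.45 0 0 0 0;-0.94 -0.45 0 0 0 0;-0.94 -0.45 0 0 0 0;-0.94 -0.45 0 0 0 0"}}

```text
t: 6.07
tool_pos: [0.5859, 0.0212, 0.2987]
tool_rot: [2.526, -1.866, -0.004]
contact_force: [-0.2, 0.2, -1.2]
opening: 0.0206
```

{"name": "step_arm", "arguments": {"increments": "-0.94 -0.45 0 0 0 0;-0.94 -0.45 0 0 0 0;-0.4 -0.24 0 0 0 0;0 0 0 0 0 0.95;0 0 0 0 0 0.95;0 0 0 0 0 0.95;0 0 0 0 0 0.95;0 0 0 0 0 0.93;0 0 0 0 0 0;0 0 0 0 0 0;0 0 0 0 0 0;0 0 0 0 0 0"}}

```text
t: 7.07
tool_pos: [0.597, 0.0818, 0.3]
tool_rot: [2.02, -2.406, -0.001]
contact_force: [-0.9, 0.2, -0.8]
opening: 0.021
```

```bash
cat >> h.py <<'E'
def avg(n=6,img="scene"):
    P=[];Q=[];F=[]
    for i in range(n):
        o=ctrl.get_obs();P.append(o["tool_pos"]);Q.append(o["tool_rot"]);F.append(o["contact_force"]); d=ctrl.get_image(img)
    P=np.array(P);m=R.from_rotvec(Q).mean();M=m.as_matrix()
    print("t %.2f"%o["t"],"pos",np.round(P.mean(0),4),"sd",np.round(P.std(0),4),"xyaw %.2f"%np.degrees(np.arctan2(M[1,0],M[0,0])),"z",np.round(M[:,2],4),"F",np.round(np.mean(F,0),2))
    return P.mean(0),m,d["pixels"][:,:,::-1]
E
python3 - <<'E'
from h import *
p,m,im=avg()
cv2.imwrite("pics/scene5.png",im); t=ctrl.get_image("top")["pixels"][:,:,::-1]; cv2.imwrite("pics/top5.png",t)
tip=p+m.as_matrix()[:,2]*.1206; print("tip",tip,proj("scene",tip),proj("top",tip))
d=m.inv().apply(np.array([.597,.0832,.28])-tip); print(d*1000)
cv2.imwrite("pics/c5.png",np.hstack([cv2.resize(im[150:210,240:300],None,fx=6,fy=6,interpolation=2),cv2.resize(t[160:220,210:270],None,fx=6,fy=6,interpolation=2)]))
E
```

```text
t 7.32 pos [0.5971 0.0818 0.3002] sd [0.0001 0.     0.0001] xyaw -100.00 z [-2.e-04 -0.e+00 -1.e+00] F [-0.08 -0.1  -1.17]
tip [0.59710341 0.08175626 0.17959307] [[273.03053746 177.13431192]] [[234.18661746 180.35904467]]
[  -1.3984262     0.37287579 -100.40692788]
```

View pics/c5.png

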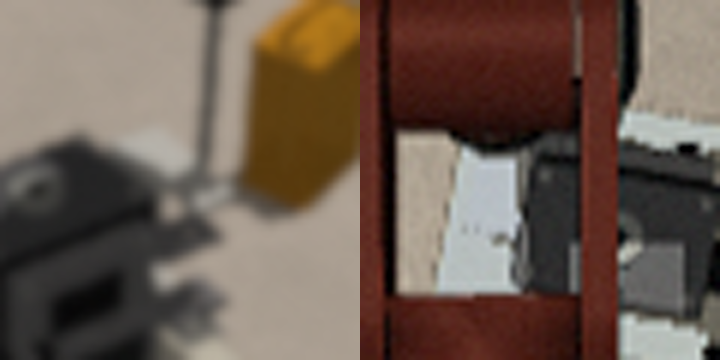

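{"name": "step_arm", "arguments": {"increments": "-0.056 0.015 0.3 0 0 0;0 0 0.3 0 0 0;0 0 0.08 0 0 0;0 0 0 0 0 0;0 0 0 0 0 0"}}

```text
t: 7.83
tool_pos: [0.5968, 0.0832, 0.2826]
tool_rot: [2.018, -2.407, -0.001]
contact_force: [-0.1, -0.2, -1.2]
opening: 0.021
```

```bash
python3 - <<'E'
from h import *
p,m,im=avg(4)
cv2.imwrite("pics/scene6.png",im)
tip=p+m.as_matrix()[:,2]*.1206; print("tip",tip,proj("scene",tip),proj("scene",[.597,.0832,.16]))
b=im.sum(2)//3;print(b[172:190,264:282])
cv2.imwrite("pics/c6.png",cv2.resize(im[155:205,250:300],None,fx=12,fy=12,interpolation=2))
E
```

```text
t 7.98 pos [0.5971 0.0832 0.2832] sd [0.0002 0.     0.0004] xyaw -100.04 z [-1.e-04 -0.e+00 -1.e+00] F [-0.22 -0.14 -1.44]
tip [0.59704252 0.08322466 0.16262375] [[273.0629011  180.80913878]] [[273.01122571 181.39743873]]
[[172 173 173 171 166 162 160 156 144 118  93 107 136 154 158 150 125  88]
 [173 175 176 174 172 168 163 156 141 113  93 109 139 154 156 148 122  85]
 [170 174 176 175 175 172 168 159 140 111  93 115 143 155 155 143 117  82]
 [151 162 170 173 175 175 172 163 140 108  95 118 146 156 154 140 111  77]
 [123 137 152 165 172 174 172 162 138 105  94 121 147 157 153 136 106  74]
 [ 98 109 126 147 160 164 161 147 122  94  91 120 145 154 148 127  95  67]
 [ 86  92 103 120 133 137 134 121  99  80  84 114 138 144 134 109  80  60]
 [ 79  85  90  97 102 105 103  95  82  72  78 102 124 127 114  89  68  57]
 [ 71  78  84  89  90  89  88  86  81  76  82 102 123 125 108  84  67  60]
 [ 60  69  81  92  95  91  86  85  88  93 103 121 138 137 117  91  74  68]
 [ 49  60  80 103 111 104  93  88  95 112 130 141 146 139 118  95  81  76]
 [ 37  51  82 115 130 122 104  94 100 123 139 142 137 130 117 104  95  88]
 [ 26  46  82 121 139 134 115  98  99 116 131 134 134 136 135 129 123 111]
 [ 24  44  81 116 132 126 107  89  87 101 118 132 143 149 151 151 146 136]
 [ 32  46  71  97 106 100  83  70  70  82 104 127 145 154 158 158 157 151]
 [ 45  48  60  71  74  68  62  61  60  65  82 108 133 150 157 160 160 157]
 [ 52  52  53  55  55  55  59  63  61  58  65  86 115 140 154 160 160 160]
 [ 55  54  52  51  51  52  58  64  64  61  66  81 106 134 153 160 162 161]]
```

View pics/c6.png

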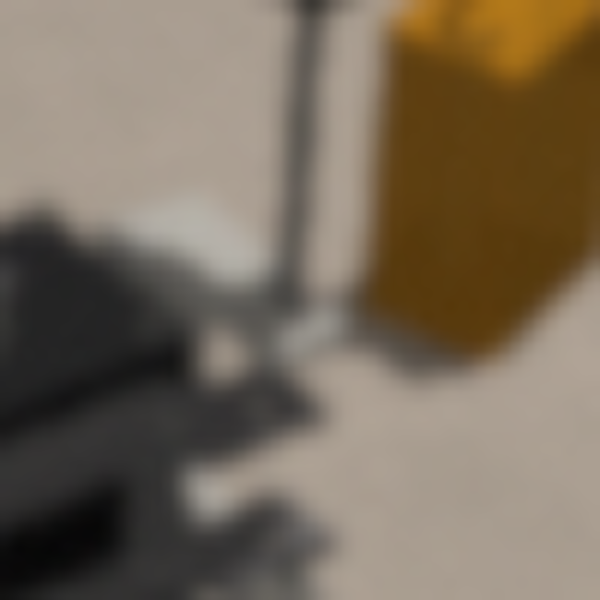

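{"name": "step_arm", "arguments": {"increments": "0 0 0.1 0 0 0;0 0 0 0 0 0;0 0 0.06 0 0 0;0 0 0 0 0 0;0 0 0 0 0 0"}}

```text
t: 8.45
tool_pos: [0.5972, 0.0833, 0.2801]
tool_rot: [-2.018, 2.407, -0.001]
contact_force: [-0.6, -0.1, 2.4]
opening: 0.021
```

```bash
python3 - <<'E'
from h import *
p,m,im=avg(3)
tip=p+m.as_matrix()[:,2]*.1206; print("tip",tip)
state()
E
```

```text
t 8.55 pos [0.5972 0.0832 0.28  ] sd [0. 0. 0.] xyaw -100.04 z [ 9.e-04  0.e+00 -1.e+00] F [-0.77 -0.19  2.73]
tip [0.59735643 0.0832492  0.15943107]
t 8.60 pos [0.5973 0.0832 0.28  ] xyaw -100.04 deg tilt z [ 9.e-04  0.e+00 -1.e+00] F [-1.5  -0.39  3.6 ] M [-0.021  0.193 -0.004] op 0.0209 q [ 0.02 -0.02  1.61  0.    1.55  1.76]
```

{"name": "step_arm", "arguments": {"increments": "0 0.02 0 0 0 0;0 0 0 0 0 0;0 0 0 0 0 0"}}

```text
t: 8.85
tool_pos: [0.5962, 0.0834, 0.2787]
tool_rot: [2.018, -2.407, -0.002]
contact_force: [-1.3, 0.8, -0.7]
opening: 0.0209
```

{"name": "step_arm", "arguments": {"increments": "0 0.02 0 0 0 0;0 0 0 0 0 0;0 0 0 0 0 0"}}

```text
t: 9.1
tool_pos: [0.5958, 0.0834, 0.2784]
tool_rot: [2.018, -2.406, -0.001]
contact_force: [-0.5, -0.6, -1.2]
opening: 0.0208
```

```bash
python3 - <<'E'
from h import *
p,m,im=avg(3)
state()
E
```

```text
t 9.20 pos [0.5958 0.0834 0.2786] sd [0.     0.     0.0001] xyaw -100.04 z [-0.0012 -0.     -1.    ] F [-0.06 -0.28 -1.39]
t 9.25 pos [0.5959 0.0834 0.2788] xyaw -100.04 deg tilt z [-9.e-04 -0.e+00 -1.e+00] F [-1.03  0.5  -1.8 ] M [ 0.093  0.168 -0.005] op 0.0211 q [ 0.02 -0.03  1.61  0.    1.55  1.76]
```

{"name": "step_arm", "arguments": {"increments": "0 0 0.06 0 0 0;0 0 0 0 0 0;0 0 0 0 0 0"}}

```text
t: 9.5
tool_pos: [0.5959, 0.0835, 0.2776]
tool_rot: [2.018, -2.407, -0.001]
contact_force: [-1.1, 0.2, -2.1]
opening: 0.0209
```

{"name": "step_arm", "arguments": {"increments": "0 0 0.12 0 0 0;0 0 0 0 0 0;0 0 0.12 0 0 0;0 0 0 0 0 0;0 0 0 0 0 0;0 0 0 0 0 0"}}

```text
t: 10.0
tool_pos: [0.5959, 0.0835, 0.2713]
tool_rot: [2.018, -2.407, -0.001]
contact_force: [-1.2, 0.2, -1.8]
opening: 0.021
```

```bash
python3 - <<'E'
from h import *
p,m,im=avg(5)
state()
E
```

```text
t 10.20 pos [0.5959 0.0834 0.2715] sd [0.     0.     0.0001] xyaw -100.04 z [-7.e-04  1.e-04 -1.e+00] F [-1.28  0.7  -1.93]
t 10.25 pos [0.5959 0.0834 0.2716] xyaw -100.04 deg tilt z [-5.e-04  1.e-04 -1.e+00] F [-2.21  1.46 -2.49] M [ 0.282  0.421 -0.031] op 0.0210 q [ 0.02 -0.02  1.62  0.    1.54  1.76]
```

{"name": "step_arm", "arguments": {"increments": "-0.01 0.02 0 0 0 0;0 0 0 0 0 0;0 0 0 0 0 0"}}

```text
t: 10.5
tool_pos: [0.5957, 0.0836, 0.272]
tool_rot: [-2.018, 2.407, -0.001]
contact_force: [-0.8, 0.6, -1.4]
opening: 0.0208
```

```bash
python3 - <<'E'
from h import *
p,m,im=avg(3); state()
np.set_printoptions(precision=2,suppress=True)
y=np.radians(-10);xc=np.array([np.cos(y),np.sin(y)]);yc=np.array([-np.sin(y),np.cos(y)])
H=np.array([.5958,.0836])
for z in(.16,.154,.132,.126,.078,.072):
    c=[np.r_[H+a*xc*.014+b*yc*.014,z] for a,b in((1,1),(1,-1),(-1,1))]
    print(z,(proj("scene",c)+[.45,0]).ravel(), "5mm y:",proj("scene",np.r_[H+.005*yc,z])-proj("scene",np.r_[H,z]))
b=cv2.imread("pics/scene0.png").sum(2)//3;print(b[178:212,264:284])
E
```

```text
t 10.60 pos [0.5957 0.0836 0.272 ] sd [0. 0. 0.] xyaw -100.04 z [ 4.e-04 -3.e-04 -1.e+00] F [-1.38  0.5  -1.32]
t 10.65 pos [0.5957 0.0836 0.272 ] xyaw -100.04 deg tilt z [ 4.e-04 -2.e-04 -1.e+00] F [-0.91  0.34 -1.01] M [ 0.064  0.34  -0.014] op 0.0209 q [ 0.02 -0.02  1.62 -0.    1.54  1.76]
0.16 [278.92 181.93 272.44 184.69 274.13 177.78] 5mm y: [[ 1.15 -0.48]]
0.154 [278.81 183.27 272.35 186.04 274.04 179.12] 5mm y: [[ 1.15 -0.49]]
0.132 [278.44 188.13 272.05 190.92 273.72 183.96] 5mm y: [[ 1.14 -0.49]]
0.126 [278.34 189.44 271.97 192.23 273.64 185.26] 5mm y: [[ 1.13 -0.49]]
0.078 [277.56 199.62 271.33 202.43 272.98 195.4 ] 5mm y: [[ 1.11 -0.49]]
0.072 [277.46 200.85 271.25 203.67 272.9  196.63] 5mm y: [[ 1.1 -0.5]]
[[155 168 172 172 172 172 171 171 169 167 163 158 153 145 131 107  77  58
   51  50]
 [129 149 163 167 168 170 170 168 165 163 161 159 150 133 113  87  66  56
   51  51]
 [100 121 141 150 157 164 167 161 155 150 152 157 152 134 108  82  65  58
   54  52]
 [ 83  91 109 124 137 151 159 155 146 141 146 155 156 142 116  89  72  65
   62  58]
 [ 71  73  89 111 127 137 146 1
[... 1819 characters left out ...]
 155 154
  153 153]
 [ 47  56  71  80  80  79  84  92  95  93  94 108 127 143 152 155 155 154
  153 153]
 [ 43  57  79  98 103  96  91  94  98 102 109 118 130 140 150 154 155 155
  153 154]
 [ 38  54  76 101 114 114 107 106 111 121 132 140 144 147 151 153 154 155
  155 155]
 [ 37  53  72  92 108 119 122 125 135 145 155 160 160 157 154 153 154 155
  156 157]
 [ 37  54  69  83  97 111 125 140 153 163 168 170 168 165 160 155 154 155
  156 156]
 [ 39  55  69  81  88  98 115 139 157 168 171 172 171 170 166 160 156 154
  154 154]
 [ 40  55  70  81  86  90 100 121 144 162 170 172 173 172 171 167 160 156
  154 154]
 [ 49  62  74  84  90  92  92 101 121 146 163 170 172 172 172 170 166 161
  155 155]]
```

{"name": "step_arm", "arguments": {"increments": "-0.01 0.02 0.154 0 0 0;0 0 0.154 0 0 0;0 0 0.154 0 0 0;0 0 0.154 0 0 0;0 0 0 0 0 0;0 0 0 0 0 0"}}

```text
t: 11.15
tool_pos: [0.5952, 0.084, 0.2558]
tool_rot: [2.018, -2.407, -0.0]
contact_force: [-0.8, -0.1, -1.2]
opening: 0.021
```

```bash
python3 - <<'E'
from h import *
p,m,im=avg(3); state()
E
```

```text
t 11.25 pos [0.5952 0.084  0.2562] sd [0.     0.     0.0003] xyaw -100.04 z [-0.e+00 -1.e-04 -1.e+00] F [-0.35 -0.09 -1.04]
t 11.30 pos [0.5953 0.0841 0.2566] xyaw -100.04 deg tilt z [ 3.e-04 -0.e+00 -1.e+00] F [-0.84  0.94 -0.77] M [-0.025  0.129  0.014] op 0.0210 q [ 0.02 -0.02  1.64 -0.    1.52  1.76]
```

{"name": "step_arm", "arguments": {"increments": "-0.199 0 0.005 0 0.5 0;-0.199 0 0.005 0 0.5 0;0 0 0 0 0 0;0 0 0 0 0 0"}}

```text
t: 11.63
tool_pos: [0.5969, 0.0943, 0.256]
tool_rot: [1.97, -2.346, 0.098]
contact_force: [-2.5, 0.2, -1.0]
opening: 0.021
```

{"name": "step_arm", "arguments": {"increments": "-0.199 0 0.005 0 0.5 0;0 0 0 0 0 0;0 0 0 0 0 0"}}

```text
t: 11.88
tool_pos: [0.5978, 0.0987, 0.2552]
tool_rot: [1.944, -2.317, 0.145]
contact_force: [-1.3, 0.5, -1.8]
opening: 0.0211
```

```bash
cat >> h.py <<'E'
_y=np.radians(-10);XC=np.array([np.cos(_y),np.sin(_y),0]);YC=np.array([-np.sin(_y),np.cos(_y),0]);H=np.array([.5952,.0840,0])
def rep(n=3):
    p,m,im=avg(n); z=m.as_matrix()[:,2]; tip=p+z*.1206
    print("lean to -y %.3f  to +x %.3f"%(-z@YC,z@XC),"tip y-off mm %.2f x-off %.2f z %.2f"%((tip-H)@YC*1e3,(tip-H)@XC*1e3,tip[2]*1e3),"TCP yoff %.2f xoff %.2f"%((p-H)@YC*1e3,(p-H)@XC*1e3),)
    s=(.157-p[2])/z[2]; q=p+s*z; print("axis at z157 y-off %.2f x-off %.2f"%((q-H)@YC*1e3,(q-H)@XC*1e3))
    o=ctrl.get_obs(); print("F yc %.2f xc %.2f z %.2f"%(o["contact_force"]@YC,o["contact_force"]@XC,o["contact_force"][2]),"M",np.round(o["wrist_torque"],2))
    return im
E
python3 - <<'E'
from h import *
rep()
E
```

```text
t 11.98 pos [0.5978 0.0985 0.2553] sd [0.     0.0001 0.0001] xyaw -100.04 z [-0.0257 -0.1458 -0.989 ] F [-0.66  0.34 -1.56]
lean to -y 0.148  to +x -0.000 tip y-off mm -3.13 x-off 0.06 z 136.05 TCP yoff 14.72 xoff 0.07
axis at z157 y-off 0.01 x-off 0.06
F yc 0.81 xc -0.49 z -0.89 M [ 0.27  0.19 -0.03]
```

{"name": "step_arm", "arguments": {"increments": "0 0 0.1 0 0 0;0 0 0.06 0 0 0;0 0 0 0 0 0;0 0 0 0 0 0"}}

```text
t: 12.37
tool_pos: [0.5976, 0.0978, 0.2512]
tool_rot: [1.942, -2.317, 0.146]
contact_force: [-1.1, 0.5, -0.9]
opening: 0.0209
```

{"name": "step_arm", "arguments": {"increments": "0 0 0.05 0 0 0;0 0 0 0 0 0;0 0 0 0 0 0"}}

```text
t: 12.62
tool_pos: [0.5978, 0.0978, 0.2506]
tool_rot: [1.942, -2.317, 0.147]
contact_force: [-1.2, -0.3, 3.3]
opening: 0.0207
```

```bash
python3 - <<'E'
from h import *
rep()
E
```

```text
t 12.72 pos [0.5978 0.0978 0.2506] sd [0. 0. 0.] xyaw -100.05 z [-0.0256 -0.1475 -0.9887] F [-1.25 -0.59  2.87]
lean to -y 0.150  to +x 0.000 tip y-off mm -4.02 x-off 0.18 z 131.41 TCP yoff 14.04 xoff 0.13
axis at z157 y-off -0.14 x-off 0.17
F yc -0.54 xc -2.09 z 2.85 M [-0.2   0.46 -0.07]
```

{"name": "step_arm", "arguments": {"increments": "-0.076 0 0 0 0.2 0;0 0 0 0 0 0;0 0 0 0 0 0"}}

```text
t: 13.02
tool_pos: [0.5981, 0.0999, 0.2499]
tool_rot: [1.932, -2.303, 0.166]
contact_force: [-2.1, -1.2, 3.4]
opening: 0.021
```

{"name": "step_arm", "arguments": {"increments": "-0.076 0 0 0 0.2 0;0 0 0 0 0 0;0 0 0 0 0 0"}}

```text
t: 13.27
tool_pos: [0.5982, 0.1017, 0.2487]
tool_rot: [1.921, -2.29, 0.183]
contact_force: [-0.9, -1.7, -0.5]
opening: 0.0209
```

```bash
python3 - <<'E'
from h import *
rep()
E
```

```text
t 13.37 pos [0.5982 0.1016 0.2488] sd [0.     0.0001 0.    ] xyaw -100.01 z [-0.0337 -0.1866 -0.9819] F [-0.57 -1.87 -0.43]
lean to -y 0.190  to +x -0.001 tip y-off mm -5.01 x-off -0.22 z 130.38 TCP yoff 17.85 xoff -0.13
axis at z157 y-off 0.13 x-off -0.20
F yc -1.73 xc -0.11 z -0.64 M [-0.25  0.14  0.01]
```

{"name": "step_arm", "arguments": {"increments": "-0.02 0 0.04 0 0.05 0;0 0 0 0 0 0;0 0 0 0 0 0"}}

```text
t: 13.67
tool_pos: [0.5982, 0.1019, 0.2481]
tool_rot: [1.919, -2.288, 0.187]
contact_force: [-1.7, -1.2, -1.3]
opening: 0.0208
```

{"name": "step_arm", "arguments": {"increments": "0 0 0.05 0 0 0;0 0 0 0 0 0;0 0 0 0 0 0"}}

```text
t: 13.92
tool_pos: [0.5982, 0.1016, 0.2471]
tool_rot: [1.919, -2.288, 0.187]
contact_force: [-1.3, -0.9, -0.8]
opening: 0.021
```

```bash
python3 - <<'E'
from h import *
rep()
E
```

```text
t 14.02 pos [0.5982 0.1016 0.2471] sd [0. 0. 0.] xyaw -100.04 z [-0.034  -0.1908 -0.981 ] F [-1.26 -1.24 -0.83]
lean to -y 0.194  to +x -0.000 tip y-off mm -5.47 x-off -0.12 z 128.76 TCP yoff 17.90 xoff -0.08
axis at z157 y-off 0.11 x-off -0.11
F yc -1.28 xc -1.10 z -0.50 M [-0.17  0.25 -0.01]
```

{"name": "step_arm", "arguments": {"increments": "0 0 0.06 0 0 0;0 0 0 0 0 0;0 0 0 0 0 0;0.182 0 0 0 -0.5 0;0 0 0 0 0 0;0 0 0 0 0 0"}}

```text
t: 14.57
tool_pos: [0.5975, 0.0968, 0.2466]
tool_rot: [1.944, -2.321, 0.141]
contact_force: [-1.7, -0.5, -0.8]
opening: 0.0209
```

```bash
python3 - <<'E'
from h import *
rep()
E
```

```text
t 14.67 pos [0.5975 0.097  0.2465] sd [0.     0.0001 0.    ] xyaw -100.06 z [-0.0252 -0.1424 -0.9895] F [-1.24 -0.44 -0.91]
lean to -y 0.145  to +x -0.000 tip y-off mm -4.29 x-off -0.04 z 127.22 TCP yoff 13.16 xoff -0.03
axis at z157 y-off 0.07 x-off -0.04
F yc -1.45 xc -1.65 z -0.37 M [-0.28  0.33 -0.04]
```

{"name": "step_arm", "arguments": {"increments": "0.182 0 0 0 -0.5 0;0 0 0 0 0 0;0.182 0 0 0 -0.5 0;0 0 0 0 0 0;0.158 0 0 0 -0.44 0;0 0 0 0 0 0;0 0 0 0 0 0"}}

```text
t: 15.3
tool_pos: [0.5952, 0.0843, 0.2478]
tool_rot: [2.017, -2.407, 0.002]
contact_force: [0.2, -1.7, -1.0]
opening: 0.0209
```

```bash
python3 - <<'E'
from h import *
im=rep(); cv2.imwrite("pics/c7.png",cv2.resize(im[150:215,240:300],None,fx=10,fy=9,interpolation=2))
E
```

```text
t 15.40 pos [0.5952 0.0844 0.2477] sd [0.     0.0001 0.    ] xyaw -100.04 z [-5.0e-04 -2.3e-03 -1.0e+00] F [-0.3  -1.91 -1.25]
lean to -y 0.002  to +x -0.000 tip y-off mm 0.08 x-off -0.04 z 127.14 TCP yoff 0.37 xoff -0.03
axis at z157 y-off 0.16 x-off -0.04
F yc -2.58 xc -1.02 z -1.97 M [-0.51  0.25  0.01]
```

View pics/c7.png

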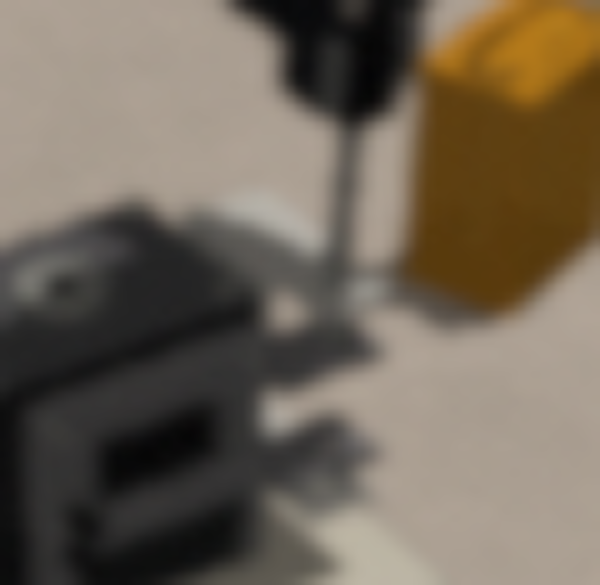

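{"name": "step_arm", "arguments": {"increments": "0 0 0.1 0 0 0;0 0 0.1 0 0 0;0 0 0 0 0 0;0 0 0 0 0 0"}}

```text
t: 15.78
tool_pos: [0.5951, 0.0844, 0.2423]
tool_rot: [2.018, -2.406, 0.001]
contact_force: [-1.0, -1.9, -1.4]
opening: 0.0208
```

```bash
python3 - <<'E'
from h import *
rep()
E
```

```text
t 15.88 pos [0.5951 0.0843 0.2424] sd [0. 0. 0.] xyaw -100.03 z [-6.e-04 -1.e-03 -1.e+00] F [-0.74 -1.77 -1.65]
lean to -y 0.001  to +x -0.000 tip y-off mm 0.19 x-off -0.21 z 121.77 TCP yoff 0.32 xoff -0.15
axis at z157 y-off 0.23 x-off -0.19
F yc -0.64 xc -0.81 z -2.13 M [-0.35  0.27 -0.02]
```

{"name": "step_arm", "arguments": {"increments": "0 0 0.2 0 0 0;0 0 0.2 0 0 0;0 0 0.2 0 0 0;0 0 0.2 0 0 0;0 0 0 0 0 0"}}

```text
t: 16.35
tool_pos: [0.5947, 0.0843, 0.221]
tool_rot: [2.017, -2.406, -0.001]
contact_force: [-1.3, -1.5, -2.4]
opening: 0.0209
```

{"name": "step_arm", "arguments": {"increments": "0 0 0.2 0 0 0;0 0 0.2 0 0 0;0 0 0.2 0 0 0;0 0 0.14 0 0 0;0 0 0 0 0 0;0 0 0 0 0 0"}}

```text
t: 16.85
tool_pos: [0.5946, 0.0844, 0.203]
tool_rot: [2.017, -2.406, -0.001]
contact_force: [-3.7, 0.4, -2.7]
opening: 0.0205
```

```bash
python3 - <<'E'
from h import *
rep()
E
```

```text
t 16.95 pos [0.5946 0.0844 0.2031] sd [0.     0.     0.0001] xyaw -100.03 z [-2.e-03 -6.e-04 -1.e+00] F [-3.94  0.42 -2.48]
lean to -y 0.001  to +x -0.002 tip y-off mm 0.16 x-off -0.85 z 82.51 TCP yoff 0.27 xoff -0.62
axis at z157 y-off 0.23 x-off -0.71
F yc 0.16 xc -4.03 z -3.33 M [ 0.09  0.91 -0.05]
```

{"name": "step_arm", "arguments": {"increments": "0 0.03 0 0 0 0;0 0 0 0 0 0;0 0 0 0 0 0"}}

```text
t: 17.25
tool_pos: [0.5945, 0.0844, 0.2044]
tool_rot: [2.018, -2.407, 0.001]
contact_force: [-3.7, 0.1, -3.1]
opening: 0.0208
```

```bash
python3 - <<'E'
from h import *
rep()
E
```

```text
t 17.35 pos [0.5945 0.0844 0.2044] sd [0. 0. 0.] xyaw -100.04 z [ 0.e+00 -9.e-04 -1.e+00] F [-3.49  0.64 -3.36]
lean to -y 0.001  to +x 0.000 tip y-off mm 0.12 x-off -0.71 z 83.84 TCP yoff 0.23 xoff -0.74
axis at z157 y-off 0.19 x-off -0.73
F yc 0.77 xc -3.15 z -3.99 M [0.07 0.74 0.03]
```

{"name": "step_arm", "arguments": {"increments": "0 0.03 0 0 0 0;0 0 0 0 0 0;0 0 0 0 0 0"}}

```text
t: 17.65
tool_pos: [0.5943, 0.0844, 0.2049]
tool_rot: [-2.018, 2.407, -0.003]
contact_force: [-0.5, 0.5, -2.2]
opening: 0.0209
```

```bash
python3 - <<'E'
from h import *
rep()
E
```

```text
t 17.75 pos [0.5943 0.0844 0.205 ] sd [0. 0. 0.] xyaw -100.04 z [ 0.0015 -0.0011 -1.    ] F [-1.35 -0.13 -2.24]
lean to -y 0.001  to +x 0.002 tip y-off mm 0.10 x-off -0.79 z 84.36 TCP yoff 0.20 xoff -0.99
axis at z157 y-off 0.16 x-off -0.91
F yc -0.10 xc -0.86 z -1.16 M [-0.06  0.27  0.01]
```

{"name": "step_arm", "arguments": {"increments": "0 0 0.12 0 0 0;0 0 0.1 0 0 0;0 0 0 0 0 0;0 0 0 0 0 0"}}

```text
t: 18.13
tool_pos: [0.594, 0.0844, 0.1986]
tool_rot: [2.018, -2.407, 0.002]
contact_force: [0.0, -1.2, -1.6]
opening: 0.0214
```

{"name": "step_arm", "arguments": {"increments": "0 0 0.06 0 0 0;0 0 0 0 0 0;0 0 0 0 0 0"}}

```text
t: 18.38
tool_pos: [0.594, 0.0844, 0.1976]
tool_rot: [2.018, -2.407, 0.002]
contact_force: [-0.7, 0.3, -1.1]
opening: 0.0207
```

```bash
python3 - <<'E'
from h import *
rep()
E
```

```text
t 18.48 pos [0.594  0.0844 0.1975] sd [0. 0. 0.] xyaw -100.04 z [ 6.e-04 -1.e-03 -1.e+00] F [-0.29  0.09 -1.04]
lean to -y 0.001  to +x 0.001 tip y-off mm 0.13 x-off -1.18 z 76.93 TCP yoff 0.23 xoff -1.27
axis at z157 y-off 0.20 x-off -1.24
F yc -0.09 xc 0.27 z -1.14 M [-0.03  0.02  0.02]
```

{"name": "step_arm", "arguments": {"increments": "0 0 0.05 0 0 0;0 0 0 0 0 0;0 0 0 0 0 0"}}

```text
t: 18.78
tool_pos: [0.5941, 0.0845, 0.197]
tool_rot: [-2.018, 2.407, -0.002]
contact_force: [-1.4, -0.7, 4.3]
opening: 0.0209
```

```bash
python3 - <<'E'
from h import *
rep()
E
```

```text
t 18.88 pos [0.5941 0.0845 0.197 ] sd [0. 0. 0.] xyaw -100.04 z [ 1.e-03 -9.e-04 -1.e+00] F [-1.49 -0.67  4.49]
lean to -y 0.001  to +x 0.001 tip y-off mm 0.18 x-off -1.02 z 76.43 TCP yoff 0.27 xoff -1.16
axis at z157 y-off 0.24 x-off -1.11
F yc -0.32 xc -1.22 z 5.95 M [ 0.06  0.33 -0.02]
```

```bash
python3 - <<'E'
from h import *
d=ctrl.get_image("scene")["pixels"]; b=d.astype(int).sum(2)//3; print(b[183:210,266:284])
cv2.imwrite("pics/c8.png",cv2.resize(d[165:215,240:300,::-1],None,fx=12,fy=12,interpolation=2))
E
```

```text
[[ 84 117 133 125 106  92  86  86  88  94 103 113 113 106  97  90  82  75]
 [ 85 123 142 136 116  96  86  86  92 104 119 131 135 131 124 113  96  84]
 [ 83 118 135 129 108  87  77  78  86 103 127 145 152 153 149 138 119 102]
 [ 76  99 108 101  84  70  66  67  71  89 118 142 156 160 159 154 142 129]
 [ 64  72  74  69  62  57  58  59  60  72  98 127 149 159 161 160 156 151]
 [ 56  55  56  54  53  53  55  56  56  63  83 111 139 156 162 163 162 159]
 [ 54  51  51  52  51  53  54  56  60  70  85 109 137 156 163 164 163 162]
 [ 55  52  51  52  52  53  56  67  82  97 113 130 147 159 164 164 162 161]
 [ 56  55  55  56  59  59  65  85 112 131 143 152 158 161 163 162 161 160]
 [ 66  72  71  74  81  79  78 100 132 152 158 161 161 161 161 161 160 159]
 [ 90 105 106 110 114 102  89 107 138 156 162 162 160 160 161 161 161 160]
 [112 136 140 141 137 117  93 104 135 155 161 161 160 159 160 161 161 159]
 [123 154 159 151 137 112  88  97 127 151 159 160 160 159 159 160 160 159]
 [123 154 157 142 119  92  76  84 111 139 155 159 159 159 158 159 159 159]
 [110 135 132 114  90  72  65  71  93 122 144 155 
[... 225 characters left out ...]
144 156 160 159 159 158]
 [ 53  52  52  53  57  65  69  68  75  93 114 134 150 157 160 160 158 158]
 [ 53  52  53  55  64  75  80  76  83 107 132 150 157 160 160 160 160 159]
 [ 59  61  59  62  73  86  91  88  92 112 138 154 160 161 161 160 160 159]
 [ 73  81  79  76  83  95  99  97  99 113 132 149 158 161 161 160 159 159]
 [ 82 102 104  96  92  97 102 106 113 123 134 146 156 159 160 161 160 160]
 [ 80 104 116 110 100 104 113 125 138 146 150 152 157 160 159 161 162 161]
 [ 75  95 107 107 101 110 130 148 160 166 165 162 160 160 160 161 163 163]
 [ 72  87  94  95  95 109 135 158 171 175 175 170 166 162 161 161 162 162]
 [ 72  83  89  90  90 100 125 153 171 178 177 176 172 167 161 160 161 161]]
```

View pics/c8.png

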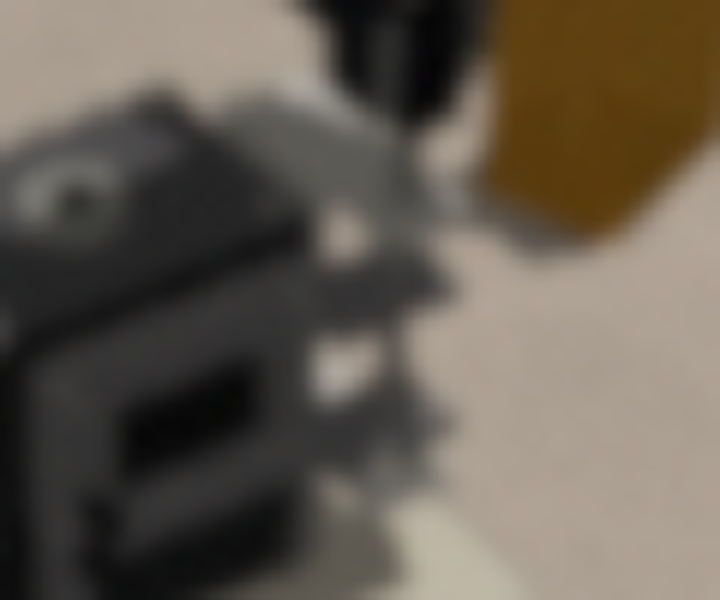

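{"name": "step_arm", "arguments": {"increments": "0.02 0 -0.01 0 -0.127 0;0 0 0 0 0 0;0 0 0 0 0 0"}}

```text
t: 19.23
tool_pos: [0.5937, 0.0838, 0.1958]
tool_rot: [-2.012, 2.401, 0.012]
contact_force: [1.2, -1.1, 0.7]
opening: 0.0208
```

{"name": "step_arm", "arguments": {"increments": "0.02 0 0 0 -0.127 0;0 0 0 0 0 0;0 0 0 0 0 0"}}

```text
t: 19.48
tool_pos: [0.5934, 0.0831, 0.1957]
tool_rot: [-2.006, 2.394, 0.025]
contact_force: [0.7, -1.8, -1.2]
opening: 0.0211
```

```bash
python3 - <<'E'
from h import *
rep()
E
```

```text
t 19.58 pos [0.5934 0.0831 0.1957] sd [0. 0. 0.] xyaw -100.06 z [ 0.0037  0.0237 -0.9997] F [ 0.62 -1.67 -1.91]
lean to -y -0.024  to +x -0.001 tip y-off mm 1.73 x-off -1.71 z 75.16 TCP yoff -1.16 xoff -1.65
axis at z157 y-off -0.23 x-off -1.67
F yc -1.88 xc 1.34 z -2.10 M [-0.49 -0.19 -0.02]
```

{"name": "step_arm", "arguments": {"increments": "0 -0.015 0.05 0 0 0;0 0 0 0 0 0;0 0 0 0 0 0"}}

```text
t: 19.88
tool_pos: [0.5937, 0.0833, 0.195]
tool_rot: [-2.007, 2.394, 0.025]
contact_force: [-1.9, -2.9, -0.8]
opening: 0.0208
```

{"name": "step_arm", "arguments": {"increments": "0 0 0.05 0 0 0;0 0 0 0 0 0;0 0 0 0 0 0"}}

```text
t: 20.13
tool_pos: [0.5938, 0.0834, 0.1938]
tool_rot: [-2.007, 2.393, 0.025]
contact_force: [-1.8, -2.2, -0.3]
opening: 0.0211
```

```bash
python3 - <<'E'
from h import *
rep()
E
```

```text
t 20.23 pos [0.5938 0.0834 0.1938] sd [0. 0. 0.] xyaw -100.04 z [ 0.0038  0.0238 -0.9997] F [-1.92 -2.22 -0.34]
lean to -y -0.024  to +x -0.000 tip y-off mm 2.06 x-off -1.37 z 73.23 TCP yoff -0.85 xoff -1.31
axis at z157 y-off 0.03 x-off -1.33
F yc -2.88 xc -1.04 z 0.20 M [-0.64  0.35 -0.03]
```

{"name": "step_arm", "arguments": {"increments": "0 0 0.06 0 0 0;0 0 0 0 0 0;-0.02 0 0 0 0.12 0;0 0 0 0 0 0;-0.02 0 0 0 0.12 0;0 0 0 0 0 0;0 0 0 0 0 0"}}

```text
t: 20.87
tool_pos: [0.594, 0.0849, 0.1921]
tool_rot: [-2.019, 2.407, 0.001]
contact_force: [-1.9, -0.8, -0.8]
opening: 0.0208
```

```bash
python3 - <<'E'
from h import *
rep()
E
```

```text
t 20.97 pos [0.594  0.0849 0.1921] sd [0. 0. 0.] xyaw -100.02 z [-3.e-04  1.e-03 -1.e+00] F [-1.76 -0.35 -0.93]
lean to -y -0.001  to +x -0.000 tip y-off mm 0.77 x-off -1.39 z 71.51 TCP yoff 0.67 xoff -1.34
axis at z157 y-off 0.70 x-off -1.35
F yc 0.25 xc -2.31 z -1.46 M [ 0.06  0.2  -0.04]
```

{"name": "step_arm", "arguments": {"increments": "0.016 0 0.1 0 0 0;0 0 0.1 0 0 0;0 0 0 0 0 0;0 0 0.15 0 0 0;0 0 0.15 0 0 0;0 0 0 0 0 0;0 0 0 0 0 0"}}

```text
t: 21.6
tool_pos: [0.5939, 0.0846, 0.1794]
tool_rot: [-2.018, 2.407, 0.002]
contact_force: [-3.2, 3.0, 0.0]
opening: 0.0208
```

```bash
python3 - <<'E'
from h import *
rep()
E
```

```text
t 21.70 pos [0.5939 0.0846 0.1794] sd [0. 0. 0.] xyaw -100.03 z [-4.0e-04  1.5e-03 -1.0e+00] F [-3.02  3.22 -0.62]
lean to -y -0.001  to +x -0.001 tip y-off mm 0.49 x-off -1.49 z 58.80 TCP yoff 0.33 xoff -1.41
axis at z157 y-off 0.36 x-off -1.43
F yc 3.59 xc -2.57 z -0.13 M [ 0.75  0.33 -0.07]
```

{"name": "step_arm", "arguments": {"increments": "-0.016 0.02 0.06 0 0 0;0 0 0 0 0 0;0 0 0.06 0 0 0;0 0 0 0 0 0;0 0 0 0 0 0"}}

```text
t: 22.17
tool_pos: [0.5938, 0.0846, 0.1772]
tool_rot: [-2.018, 2.407, 0.0]
contact_force: [-3.5, 1.7, 2.9]
opening: 0.021
```

```bash
python3 - <<'E'
from h import *
rep()
E
```

```text
t 22.27 pos [0.5938 0.0846 0.1772] sd [0. 0. 0.] xyaw -100.04 z [ 6.e-04  5.e-04 -1.e+00] F [-3.47  2.16  2.93]
lean to -y -0.001  to +x 0.000 tip y-off mm 0.41 x-off -1.42 z 56.56 TCP yoff 0.34 xoff -1.48
axis at z157 y-off 0.35 x-off -1.47
F yc 2.40 xc -3.85 z 2.91 M [0.63 0.45 0.05]
```

{"name": "step_arm", "arguments": {"increments": "-0.02 0.04 0 0 0 0;0 0 0 0 0 0;0 0 0 0 0 0"}}

```text
t: 22.57
tool_pos: [0.5934, 0.0849, 0.1768]
tool_rot: [-2.018, 2.406, -0.002]
contact_force: [2.1, -0.1, -1.2]
opening: 0.0207
```

```bash
python3 - <<'E'
from h import *
rep()
E
```

```text
t 22.67 pos [0.5933 0.0849 0.1768] sd [0. 0. 0.] xyaw -100.05 z [ 1.7e-03 -2.0e-04 -1.0e+00] F [ 2.13  0.55 -0.98]
lean to -y -0.000  to +x 0.002 tip y-off mm 0.56 x-off -1.80 z 56.17 TCP yoff 0.55 xoff -2.01
axis at z157 y-off 0.55 x-off -1.97
F yc 0.06 xc 1.45 z -1.19 M [ 0.19 -0.63  0.  ]
```

{"name": "step_arm", "arguments": {"increments": "0 0 0 0.15 0 0;0 0 0 0 0 0;0 0 0 0 0 0"}}

```text
t: 22.97
tool_pos: [0.5923, 0.0851, 0.1765]
tool_rot: [-2.013, 2.4, -0.018]
contact_force: [0.8, 0.6, -0.8]
opening: 0.021
```

```bash
python3 - <<'E'
from h import *
im=rep();cv2.imwrite("pics/c9.png",cv2.resize(im[165:215,240:300],None,fx=12,fy=12,interpolation=2))
E
```

```text
t 23.07 pos [0.5924 0.0851 0.1765] sd [0. 0. 0.] xyaw -100.04 z [ 0.0142 -0.0025 -0.9999] F [ 0.99  0.51 -0.97]
lean to -y 0.000  to +x 0.014 tip y-off mm 0.61 x-off -1.26 z 55.90 TCP yoff 0.61 xoff -3.00
axis at z157 y-off 0.61 x-off -2.72
F yc 0.37 xc 0.81 z -0.71 M [ 0.14 -0.1  -0.  ]
```

View pics/c9.png

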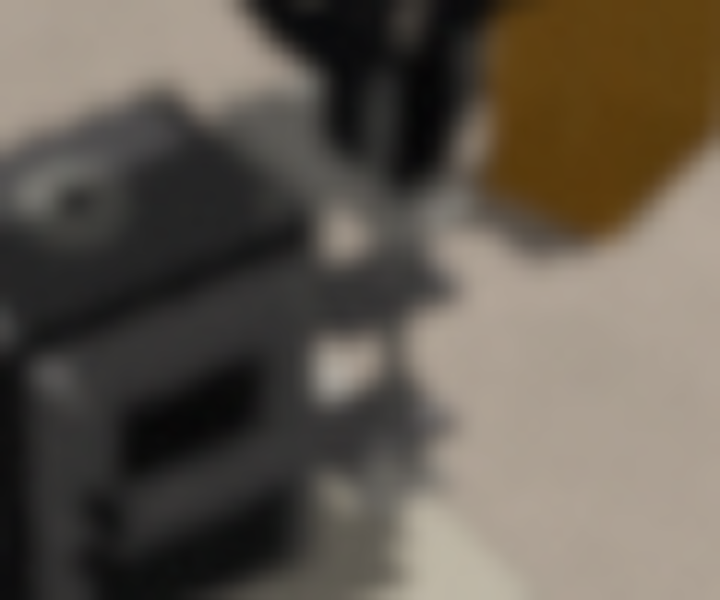

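{"name": "step_arm", "arguments": {"increments": "0 0 0.06 0 0 0;0 0 0 0 0 0;0 0 0 0 0 0"}}

```text
t: 23.37
tool_pos: [0.5926, 0.0851, 0.1751]
tool_rot: [-2.013, 2.4, -0.017]
contact_force: [-0.4, 0.0, -1.0]
opening: 0.0212
```

{"name": "step_arm", "arguments": {"increments": "0 0 0.05 0 0 0;0 0 0 0 0 0;0 0 0 0 0 0"}}

```text
t: 23.62
tool_pos: [0.5926, 0.0851, 0.1739]
tool_rot: [-2.012, 2.4, -0.017]
contact_force: [0.8, -0.1, -0.6]
opening: 0.021
```

```bash
python3 - <<'E'
from h import *
im=rep()
E
```

```text
t 23.72 pos [0.5927 0.0851 0.174 ] sd [0.     0.     0.0001] xyaw -100.04 z [ 0.0145 -0.0024 -0.9999] F [ 0.66  0.18 -0.75]
lean to -y -0.000  to +x 0.015 tip y-off mm 0.69 x-off -0.93 z 53.41 TCP yoff 0.68 xoff -2.70
axis at z157 y-off 0.68 x-off -2.45
F yc 0.38 xc -0.11 z -0.87 M [-0.03  0.06  0.02]
```

{"name": "step_arm", "arguments": {"increments": "0 0 0.06 0 0 0;0 0 0 0 0 0;0 0 0 0 0 0"}}

```text
t: 24.02
tool_pos: [0.5927, 0.0852, 0.1725]
tool_rot: [-2.012, 2.4, -0.018]
contact_force: [0.3, 0.1, -1.5]
opening: 0.0208
```

{"name": "step_arm", "arguments": {"increments": "0 0 0.08 0 0 0;0 0 0 0 0 0;0 0 0 0 0 0"}}

```text
t: 24.27
tool_pos: [0.5927, 0.0852, 0.1704]
tool_rot: [-2.012, 2.4, -0.017]
contact_force: [-0.8, -0.1, -1.2]
opening: 0.0211
```

```bash
python3 - <<'E'
from h import *
im=rep()
E
```

```text
t 24.37 pos [0.5927 0.0852 0.1704] sd [0. 0. 0.] xyaw -100.04 z [ 0.0146 -0.0023 -0.9999] F [ 0.17 -0.65 -1.12]
lean to -y -0.000  to +x 0.015 tip y-off mm 0.76 x-off -0.85 z 49.86 TCP yoff 0.73 xoff -2.63
axis at z157 y-off 0.73 x-off -2.43
F yc -0.74 xc 0.83 z -0.84 M [-0.07 -0.02 -0.04]
```

{"name": "step_arm", "arguments": {"increments": "0 0 0.08 0 0 0;0 0 0 0 0 0;0 0 0.06 0 0 0;0 0 0 0 0 0;0 0 0 0 0 0"}}

```text
t: 24.83
tool_pos: [0.5928, 0.0852, 0.1669]
tool_rot: [-2.012, 2.4, -0.017]
contact_force: [-0.1, -0.3, -0.6]
opening: 0.0208
```

```bash
python3 - <<'E'
from h import *
im=rep()
E
```

```text
t 24.93 pos [0.5928 0.0852 0.167 ] sd [0. 0. 0.] xyaw -100.04 z [ 0.0147 -0.0022 -0.9999] F [-0.18 -0.17 -1.25]
lean to -y -0.000  to +x 0.015 tip y-off mm 0.81 x-off -0.76 z 46.39 TCP yoff 0.77 xoff -2.55
axis at z157 y-off 0.77 x-off -2.40
F yc -0.85 xc 0.31 z -1.98 M [-0.12 -0.03  0.01]
```

{"name": "step_arm", "arguments": {"increments": "0 0 0.05 0 0 0;0 0 0 0 0 0;0 0 0 0 0 0"}}

```text
t: 25.23
tool_pos: [0.5928, 0.0852, 0.1658]
tool_rot: [-2.012, 2.4, -0.017]
contact_force: [-0.9, -1.1, -1.9]
opening: 0.0207
```

{"name": "step_arm", "arguments": {"increments": "0 0 0.05 0 0 0;0 0 0 0 0 0;0 0 0 0 0 0"}}

```text
t: 25.48
tool_pos: [0.593, 0.0852, 0.1648]
tool_rot: [-2.012, 2.399, -0.018]
contact_force: [-0.2, 0.0, 0.2]
opening: 0.0209
```

```bash
python3 - <<'E'
from h import *
im=rep()
E
```

```text
t 25.58 pos [0.593  0.0852 0.1648] sd [0. 0. 0.] xyaw -100.04 z [ 0.0151 -0.0022 -0.9999] F [-0.57 -0.17  0.47]
lean to -y -0.000  to +x 0.015 tip y-off mm 0.85 x-off -0.53 z 44.21 TCP yoff 0.80 xoff -2.37
axis at z157 y-off 0.80 x-off -2.25
F yc -1.00 xc -0.84 z 0.97 M [-0.13  0.12  0.02]
```

{"name": "step_arm", "arguments": {"increments": "0 0 0.04 0 0 0;0 0 0 0 0 0;0 0 0 0 0 0"}}

```text
t: 25.88
tool_pos: [0.5931, 0.0852, 0.1648]
tool_rot: [-2.012, 2.399, -0.018]
contact_force: [-3.6, -0.6, 5.0]
opening: 0.0205
```

```bash
python3 - <<'E'
from h import *
im=rep()
E
```

```text
t 25.98 pos [0.5931 0.0852 0.1648] sd [0. 0. 0.] xyaw -100.03 z [ 0.0152 -0.0023 -0.9999] F [-3.   -0.8   5.39]
lean to -y -0.000  to +x 0.015 tip y-off mm 0.85 x-off -0.46 z 44.19 TCP yoff 0.81 xoff -2.32
axis at z157 y-off 0.81 x-off -2.20
F yc -0.79 xc -3.49 z 5.71 M [-0.22  0.57 -0.03]
```

{"name": "step_arm", "arguments": {"increments": "0 0 0.05 0 0 0;0 0 0 0 0 0;0 0 0 0 0 0"}}

```text
t: 26.28
tool_pos: [0.5932, 0.0852, 0.1647]
tool_rot: [-2.012, 2.399, -0.018]
contact_force: [-5.8, -1.1, 9.6]
opening: 0.0212
```

```bash
python3 - <<'E'
from h import *
im=rep();cv2.imwrite("pics/c10.png",cv2.resize(im[165:215,240:300],None,fx=12,fy=12,interpolation=2))
E
```

```text
t 26.38 pos [0.5932 0.0852 0.1647] sd [0. 0. 0.] xyaw -100.03 z [ 0.0155 -0.0024 -0.9999] F [-6.12 -0.85  9.81]
lean to -y -0.000  to +x 0.016 tip y-off mm 0.89 x-off -0.32 z 44.15 TCP yoff 0.85 xoff -2.20
axis at z157 y-off 0.85 x-off -2.08
F yc -1.68 xc -5.45 z 9.36 M [-0.24  1.03 -0.05]
```

View pics/c10.png

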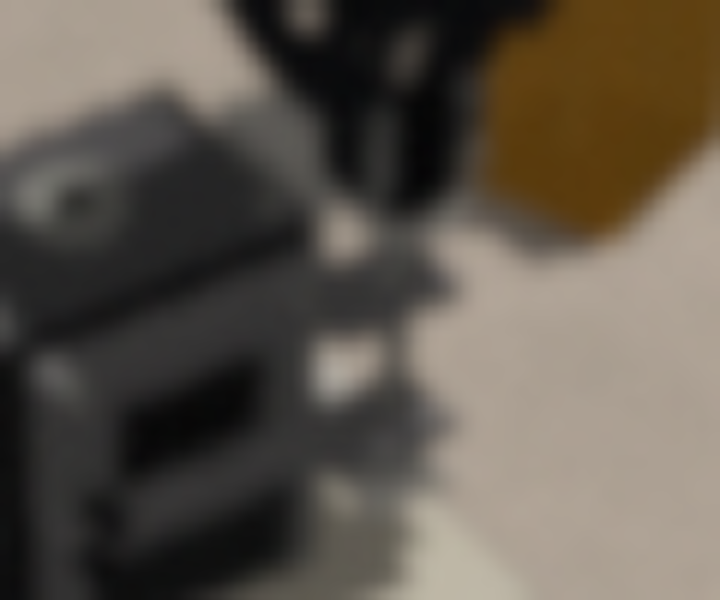

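{"name": "step_arm", "arguments": {"increments": "0 0 -0.08 0 0 0;0 0 0 0 0 0;0 0 0 0 0 0"}}

```text
t: 26.68
tool_pos: [0.5931, 0.0852, 0.1648]
tool_rot: [-2.012, 2.399, -0.018]
contact_force: [-2.0, -0.5, 3.8]
opening: 0.0208
```

{"name": "step_arm", "arguments": {"increments": "0 0 0 0 0 0;0 0 0 0 0 0;0 0 0 0 0 0;0 0 0 0 0 0;0 0 0 0 0 0;0 0 0 0 0 0", "fingers": 0.3}}

```text
t: 27.18
tool_pos: [0.5929, 0.0852, 0.1642]
tool_rot: [-2.012, 2.4, -0.017]
contact_force: [0.5, 0.8, -0.6]
opening: 0.0556
```

{"name": "step_arm", "arguments": {"increments": "0 0 -0.3 0 0 0;0 0 -0.6 0 0 0;0 0 -0.8 0 0 0;0 0 -0.8 0 0 0;0 0 -0.8 0 0 0;0 0 -0.8 0 0 0;0 0 0 0 0 0;0 0 0 0 0 0"}}

```text
t: 27.85
tool_pos: [0.5922, 0.0855, 0.269]
tool_rot: [-2.01, 2.397, -0.021]
contact_force: [-0.2, -0.3, 0.6]
opening: 0.0558
```

```bash
python3 - <<'E'
from h import *
im=rep();cv2.imwrite("pics/scene11.png",im)
t=ctrl.get_image("top")["pixels"][:,:,::-1]; cv2.imwrite("pics/top11.png",t)
cv2.imwrite("pics/c11.png",np.hstack([cv2.resize(im[150:210,240:300],None,fx=6,fy=6,interpolation=2),cv2.resize(t[160:220,210:270],None,fx=6,fy=6,interpolation=2)]))
E
```

```text
t 27.95 pos [0.5915 0.0854 0.2672] sd [0.0006 0.     0.0013] xyaw -100.04 z [ 0.0157 -0.0022 -0.9999] F [0.1  0.28 0.2 ]
lean to -y -0.001  to +x 0.016 tip y-off mm 0.86 x-off -1.98 z 146.65 TCP yoff 0.78 xoff -3.89
axis at z157 y-off 0.85 x-off -2.14
F yc 0.30 xc 0.02 z -0.50 M [0.01 0.06 0.  ]
```

View pics/c11.png

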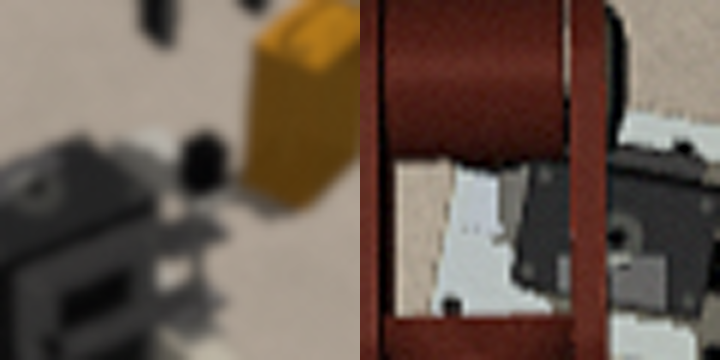

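{"name": "step_arm", "arguments": {"increments": "0 0.9 -0.3 0 0 0;0 0.9 -0.3 0 0 0;0 0.9 0 0 0 0;0 0.9 0 0 0 0;0 0.9 0 0 0 0;0 0.9 0 0 0 0;0 0.9 0 0 0 0;0 0 0 0 0 0;0 0 0 0 0 0"}}

```text
t: 28.8
tool_pos: [0.4354, 0.113, 0.2786]
tool_rot: [-2.013, 2.399, -0.017]
contact_force: [1.5, 0.1, 0.4]
opening: 0.0556
```

```bash
python3 - <<'E'
from h import *
im=rep();cv2.imwrite("pics/scene12.png",im)
t=ctrl.get_image("top")["pixels"][:,:,::-1]; cv2.imwrite("pics/top12.png",t)
np.set_printoptions(precision=2,suppress=True)
Hc=np.array([.5945,.0845])
for z in (.16,.163,.177,.194): print(z,proj("scene",np.r_[Hc,z])+[.45,0])
b=im.astype(int).sum(2)//3; print(b[166:196,268:282])
g=(b[160:190,262:280]<45); v,u=np.nonzero(g); print("blob centre",u.mean()+262,v.mean()+160,len(u))
cv2.imwrite("pics/c12.png",np.hstack([cv2.resize(im[155:215,240:300],None,fx=6,fy=6,interpolation=2),cv2.resize(t[160:220,210:270],None,fx=6,fy=6,interpolation=2)]))
E
```

```text
t 28.90 pos [0.4359 0.1129 0.2788] sd [0.0004 0.0001 0.0001] xyaw -100.03 z [ 0.0143 -0.0024 -0.9999] F [ 0.83 -0.11  0.31]
lean to -y -0.000  to +x 0.014 tip y-off mm 0.81 x-off -160.14 z 158.17 TCP yoff 0.80 xoff -161.89
axis at z157 y-off 0.81 x-off -160.12
F yc -0.14 xc -0.61 z 0.06 M [-0.04  0.02  0.03]
0.16 [[273.2  180.91]]
0.163 [[273.24 180.24]]
0.177 [[273.44 177.06]]
0.194 [[273.69 173.13]]
[[156 155 156 157 156 156 156 156 156 156 155 151 132  99]
 [156 156 156 156 156 156 156 156 156 156 156 150 130  98]
 [155 155 155 155 156 156 156 156 156 157 156 149 128  94]
 [155 156 155 154 155 153 153 155 156 157 156 149 126  92]
 [157 155 155 153 149 144 143 146 151 155 156 148 125  90]
 [159 155 150 142 132 118 113 121 137 149 154 148 124  88]
 [161 151 135 115  95  75  68  82 107 132 146 145 122  86]
 [163 142 107  75  51  35  30  43  70 104 131 138 118  84]
 [163 133  84  42  23  15  14  20  40  74 112 129 112  80]
 [162 130  74  29  12  10  11  12  24  59 101 121 106  76]
 [162 129  73  26   9   8   8  10  21  56  98 116 101  72]
 [161 127  70  23   7   5   7   7  23  56  95 
[... 404 characters left out ...]
 130 130 126 120 109]
 [130 124 105  87  87  94 102 114 130 142 148 148 144 133]
 [104  97  82  70  69  74  82  99 122 141 151 154 153 148]
 [ 74  67  60  59  61  62  65  80 102 125 142 153 156 154]
 [ 61  55  53  56  58  57  57  65  82 107 132 150 156 157]
 [ 69  61  54  55  57  58  62  71  83 104 130 151 158 158]
 [ 84  73  61  58  61  68  81  96 109 125 141 154 158 158]
 [ 89  81  71  67  68  81 105 125 139 146 152 156 157 156]
 [ 92  90  87  83  78  93 121 144 153 155 156 156 156 156]
 [112 112 114 103  89 101 130 150 157 157 156 155 155 156]
 [140 138 135 116  94 104 132 151 156 156 154 154 156 156]
 [156 149 137 114  90 100 129 148 155 155 155 153 154 154]]
blob centre 273.48 177.16 50
```

View pics/c12.png

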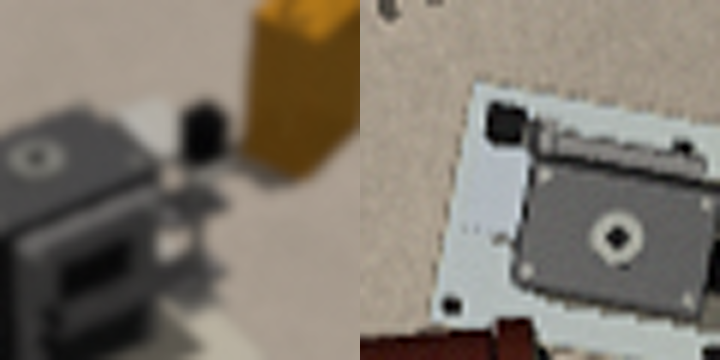

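View pics/scene12.png

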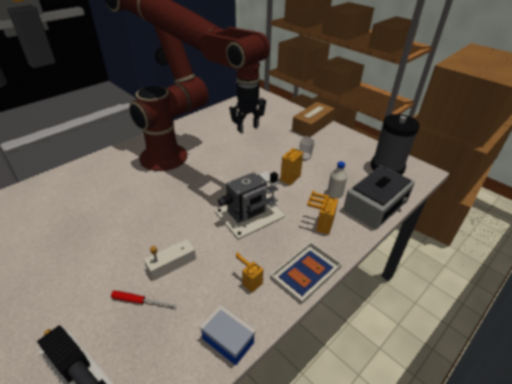

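The head's blob centre is at (273.5, 177.2) in the scene view. The prediction for a fully seated head is (273.4, 177.1), so the head is home. The shank shows between the covers' lugs, and the other bench items look unmoved.

```bash
python3 - <<'E'
from station import ctrl
print(ctrl.finish_job())
E
```

```text
the job is handed in; nothing more can be done
None
```

The hinge pin is threaded through all four lugs with its head sitting on the top lug. I released it, moved the arm clear and handed the job in at about 29 s of the 67 s allowed.

- **Top lug:** I felt for the hole; the pin dropped in after a shift of about 1 mm.
- **Upper cover:** its hole was about 5 mm off towards the chamber's -y. I leaned the pin about 0.19 rad to find it, then set it upright, which drew the cover into line.
- **Lower cover:** its hole was about 2 mm off towards +y. I found and drew it in the same way, with a lean of about 0.025 rad.
- **Bottom lug:** the pin was sitting slightly tilted in the grip, so I tilted the tool 0.015 rad along the chamber's x to bring it true. It then slid home with little force.

**Last checks:**
- The pin stopped with the tool at z = 0.1648 m, as expected for a seated head, and did not go lower when pressed with about 10 N.
- After release, the head's centre in the scene view was within about 0.1 px of the fully seated prediction.
- The latch pin and the bystanders look unmoved in the last scene picture. I judged that by eye and did not measure it.

**One disagreement:** where the pin first touched the covers' lugs, the tip read 0.6 to 1.6 mm lower than expected. I put this down to the pin slipping slightly in the grip or the arm giving a little. The final height and picture do not show it.

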